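# Take down the drying stack and kit the frame plates

## Task

The varnished frame plates have dried in their stack of spacer boards: take off the weight and take the stack down, laying every plate there is (some layers may be empty) fully down in its own cut-out of the tray and piling the four boards, battens down, squarely on one another inside the tape corners on the sheet. At the end stand the weight on the middle of that pile, so that the boards stay flat; leave the tape roll, the glue bottle and the try square where they are.

Things in the scene. Friction and masses are not known exactly. Their poses are not given: they have to be found in the camera images.
- stack_base: fixed plywood base block on the bench, 210 x 84 x 20 mm, on which the drying stack stands. Origin at the centre of its underside, x along its length, y across, z up; its top is 20 mm above the bench.
- board0: loose drying board, number 1 of four from the bottom of the stack (all alike, 0.10 to 0.17 kg): plywood 190 (x) x 64 (y) x 10 mm, with a batten 16 x 64 x 22 mm under each end; 32 mm high in all. Origin at the middle of the battens' underside, x lengthwise, z up; the plain board lies 22 to 32 mm above it. Stands on its battens on the base block or the board below, along the base's x.
- board1: loose drying board, number 2 of four from the bottom of the stack (all alike, 0.10 to 0.17 kg): plywood 190 (x) x 64 (y) x 10 mm, with a batten 16 x 64 x 22 mm under each end; 32 mm high in all. Origin at the middle of the battens' underside, x lengthwise, z up; the plain board lies 22 to 32 mm above it. Stands on its battens on the base block or the board below, along the base's x.
- board2: loose drying board, number 3 of four from the bottom of the stack (all alike, 0.10 to 0.17 kg): plywood 190 (x) x 64 (y) x 10 mm, with a batten 16 x 64 x 22 mm under each end; 32 mm high in all. Origin at the middle of the battens' underside, x lengthwise, z up; the plain board lies 22 to 32 mm above it. Stands on its battens on the base block or the board below, along the base's x.
- board3: loose drying board, number 4 of four from the bottom of the stack (all alike, 0.10 to 0.17 kg): plywood 190 (x) x 64 (y) x 10 mm, with a batten 16 x 64 x 22 mm under each end; 32 mm high in all. Origin at the middle of the battens' underside, x lengthwise, z up; the plain board lies 22 to 32 mm above it. Stands on its battens on the base block or the board below, along the base's x.
- fork: loose frame plate of varnished wood, 16 mm thick, U-shaped (0.05 to 0.09 kg): a bar 100 x 22 mm (x -50..50, y -11..11) with a leg 22 mm wide at both ends (x -50..-28 and 28..50) that runs to y = +41. Origin under the middle of the bar, on the underside. If present it lies flat on the base block, under board0; None if absent.
- straight: loose frame plate of varnished wood, 16 mm thick, a straight bar 120 x 22 mm (0.04 to 0.07 kg). Origin at the centre of its underside, x along it. If present it lies on board0, under board1; None if absent.
- tee: loose frame plate of varnished wood, 16 mm thick, T-shaped (0.05 to 0.09 kg): a bar 100 x 22 mm (x -50..50, y -11..11) with a stem 22 mm wide (x -11..11) that runs to y = +41. Origin under the middle of the bar, on the underside. If present it lies on board1, under board2; None if absent.
- corner: loose frame plate of varnished wood, 16 mm thick, L-shaped (0.05 to 0.09 kg): a bar 110 x 22 mm (x -55..55, y -11..11) with a leg 22 mm wide at one end (x 33..55) that runs to y = +41. Origin under the middle of the bar, on the underside. If present it lies on board2, under the top board, board3; None if absent.
- tray: loose plywood tray on the bench, 156 (x) x 264 (y) x 14 mm, 0.6 to 0.9 kg, with four cut-outs 7 mm deep, each the outline of one plate with 3 mm to spare all round; a seated plate stands 9 mm proud. Origin at the centre of its underside. The bars of the cut-outs run along its x, legs and stem point to its +y; from -y to +y: tee, straight, corner, fork, bars 24 mm or more apart.
- cut_fork (a point): the fork plate's place in the tray: a point on the floor of its cut-out (7 mm above the tray's underside, 7 mm below its top), axes as the tray's. A seated fork plate has its origin here and its axes along these.
- cut_straight (a point): the straight plate's place in the tray: a point on the floor of its cut-out (7 mm above the tray's underside, 7 mm below its top), axes as the tray's. A seated straight plate has its origin here and its axes along these.
- cut_tee (a point): the tee plate's place in the tray: a point on the floor of its cut-out (7 mm above the tray's underside, 7 mm below its top), axes as the tray's. A seated tee plate has its origin here and its axes along these.
- cut_corner (a point): the corner plate's place in the tray: a point on the floor of its cut-out (7 mm above the tray's underside, 7 mm below its top), axes as the tray's. A seated corner plate has its origin here and its axes along these.
- weight: loose steel press weight (0.5 to 0.75 kg): a block 120 (x) x 50 (y) x 14 mm with a bar handle above it along x, 80 x 14 x 14 mm, its middle 42 mm above the underside (49 mm high in all; the handle's posts stand 28 mm or more from the middle). Origin at the centre of its underside. It starts on top of the stack, on board3.
- pile_sheet: fixed flat sheet on the bench, 236 x 110 x 6 mm, with tape corners that mark the place for the pile of empty boards (a board's outline with 12 mm to spare all round). Origin at the centre of its underside, x along its length.
- pile_mark (a point): centre of the marked place, on the sheet's top, axes as the sheet's.
- tape_roll: bystander: roll of masking tape lying flat, 100 mm across, 25 mm high; origin at the centre of its underside.
- glue_bottle: bystander: standing glue bottle, 60 mm across, 170 mm high; origin at the centre of its underside.
- try_square: bystander: try square lying flat, wooden stock 110 mm long and 20 mm high along y, steel blade reaching 170 mm to +x; origin under the middle of the stock.
Mind the look-alikes: they are no part of the job. Leave any green or pink look-alike of the weight alone.

How it is judged:
At the end, for the whole second after the job is handed in: Each plate present down in its cut-out (7 mm sideways, under 3 mm off the floor, 0.1 rad), tray flat on the bench, four boards piled level, battens down, on the sheet (20 mm lengthwise, 16 mm sideways, 0.16 rad), the weight level on top (35 mm lengthwise, 22 mm sideways); all at rest (horizontal distance between fork and cut_fork below 0.007 m and z of fork in the frame of cut_fork below 0.003 m and angle between the x axis of each of fork, straight, tee, corner and the x axis of tray, either way round below 0.1 rad and linear speed of each of fork, straight, tee, corner, board0, board1, board2, board3, weight, tray below 0.02 m/s and horizontal distance between straight and cut_straight below 0.007 m and z of straight in the frame of cut_straight below 0.003 m and horizontal distance between tee and cut_tee below 0.007 m and z of tee in the frame of cut_tee below 0.003 m and horizontal distance between corner and cut_corner below 0.007 m and z of corner in the frame of cut_corner below 0.003 m and x of board0 in the frame of pile_mark between -0.02 and 0.02 m and y of board0 in the frame of pile_mark between -0.016 and 0.016 m and angle between each of board0, board1, board2, board3, weight's own z axis and vertical below 0.06 rad and angle between the x axis of each of board0, board1, board2, board3 and the x axis of pile_sheet, either way round below 0.16 rad and x of board1 in the frame of pile_mark between -0.02 and 0.02 m and y of board1 in the frame of pile_mark between -0.016 and 0.016 m and x of board2 in the frame of pile_mark between -0.02 and 0.02 m and y of board2 in the frame of pile_mark between -0.016 and 0.016 m and x of board3 in the frame of pile_mark between -0.02 and 0.02 m and y of board3 in the frame of pile_mark between -0.016 and 0.016 m and x of weight in the frame of pile_mark between -0.035 and 0.035 m and y of weight in the frame of pile_mark between -0.022 and 0.022 m and z of weight in the frame of pile_mark above 0.12 m and height (world z) of tray below 0.006 m and angle between tray's own z axis and vertical below 0.03 rad); the robot touches nothing.
It fails at once if a bystander (tape roll, glue bottle, try square) is moved by more than 30 mm (distance of any of tape_roll, glue_bottle, try_square from where it was at the start of the episode above 0.03 m).
Of fork, straight, tee, corner only 2 to 4 are there at a start; the rules pass over those that are not, and their reading is None.
At some moment in a run one of tray may be knocked a few centimetres aside while the robot is not near it.
Once in a run the grip may slacken for a moment while it holds something.
It also fails if it takes over 210 s, if anything falls off the work surface, if the arm or the gripper's body presses on something with over 40 N, if the wrist force passes 120 N, or if a joint passes its speed limit or range.

## Robot

A 7-joint arm with a two-finger parallel gripper is mounted at the origin on the work surface. World frame = base frame: x ahead of the robot, y to its left, z up, the work surface at z = 0. Lengths are in m, angles in rad, forces in N, time in s.
With the tool pointing down it reaches from about 0.4 to 0.875 m from the base axis. Payload 4.4 kg.
Tool frame: the origin (TCP) lies midway between the tips of the shut fingers; the grasp point (between the pads) lies 19 mm behind it; z points along the fingers, y is the line along which they close (so a half turn about z gives the same grasp; the last joint's range is limited). The gripper opens to 85 mm and grips with 20 to 120 N. Pads are 22 mm wide; open, the fingers measure 114 mm over their backs; the gripper's body (76 mm by 85 mm) begins 54 mm behind the grasp point. The pads swing forward as they close: fully open they stand 13 mm farther back than shut.
Start: joints at [1.23, 0.628, 0.038, 1.517, -0.027, 0.996, -0.02], TCP at [0.176, -0.626, 0.231] pointing down, gripper open.
Joint ranges: [-3.06, 3.06], [-0.37, 2.12], [-1.25, 1.32], [0.18, 2.47], [-1.1, 4.24], [0.23, 1.98], [-2.94, 2.94]. Speed limits (rad/s): [2.57, 2.57, 3.14, 3.14, 3.14, 3.14, 3.14].

## Interface

Orientations are given as a unit quaternion [x, y, z, w].
In Python, from plant import env gives the robot as it stands.
- The arm moves only by the shell command python3 -m jog 'ROWS' [OPENING] [FORCE]. ROWS is text: rows parted by semicolons, each of 6 numbers parted by spaces: the shift along the world's x, y, z as a fraction of full scale, then the turn, a rotation vector about the world's x, y, z as a fraction of full scale. In form: dx dy dz ax ay az; .... A call has 1 to 20 rows; each row shifts and turns the commanded pose from where the row before left it; what a row does not reach is not made up. Full scale, the value 1, is 0.12 m for a shift and pi/2 rad for a turn. A row lasts 1/8 s, in which the tool goes at most 62.5 mm and 10.7 degrees, less where a joint would pass 70% of its speed; a pose out of reach is approached as far as the arm can. A call with a number of a shift or a turn outside -1 to 1 is refused whole. A call with a gripper value outside its range is refused whole. OPENING is the opening, from -1 (shut) to 1 (fully open), set as the call begins (- or left out, the last holds). The fingers move at their own pace and stop on an object; FORCE is the grip in N (left out, the last holds). Time passes only in rows, so rows that do not move let the fingers close. It gives the time, the measured TCP pose, the force, the opening and the grip force at its end, in the units of the state.
- env.sense(): the state, without advancing time (a new reading comes with each control period).
- env.read_camera(name): name is "scene" or "top" or "wrist"; returns a dict with "frame" (400x640x3 uint8, red, green, blue), "fx", "fy", "cx", "cy" (pixels), "dist_coeffs" ([k1, k2, p1, p2, k3] as OpenCV has them; the pictures are not rectified), "world_to_cam" (4x4, takes a point from world to camera coordinates). Camera axes: x right, y down, z forward; pixel columns grow to the right and rows downward; lengths in m; the calibration is good to about 2 mm. A picture is of the moment at which its call begins. There is no depth.
- env.close_job(): hands the job in; it is judged then, once.
The state is a dict: "clock": time; "joint_positions": joint angles; "joint_vel": joint speeds; "joint_torque": joint torques, N m; "ee_pos": TCP position; "ee_rot": TCP orientation; "force": force on the tool from outside, world axes, zero at the start; "moment": the same for the moment, N m; "width": finger opening in m; "gripper_force": force on a finger pad.
Only numpy, scipy, OpenCV 4.12 (cv2) and the standard library are available. Lean on these libraries where they do the work, as an engineer would, in place of code of your own. Each camera call takes 0.05 s, during which the arm holds its last target. There are 200 camera calls.

## Working session

There is one attempt and no reset: what is moved stays moved. The work goes in short steps, Python scripts to look and compute and a shell command to move; the robot and the scene stay as the last step left them, time stands still between calls to the robot, and variables do not carry over. Pictures are saved under pics/ and viewed, at most 14 in all, crops included, and the job is handed in when it is done.

```bash
ls; mkdir -p pics; python3 - <<'E'
from plant import env
import cv2
s=env.sense();print(s['clock'],s['ee_pos'],s['ee_rot'],s['width'])
for n in ("scene","top"):
    c=env.read_camera(n);cv2.imwrite(f"pics/{n}0.png",c["frame"][:,:,::-1])
    print(n,c["fx"],c["cx"],c["cy"],c["dist_coeffs"],c["world_to_cam"])
E
```

```text
pics
0.0 [ 0.17623088 -0.62498877  0.23037728] [ 9.90575736e-01  1.36962618e-01 -1.50204458e-04 -9.64548865e-04] 0.08527505400392671
scene 406.6963823721583 323.2053481665623 202.05902550442877 [-0.05028161  0.          0.          0.          0.        ] [[-0.75767811  0.65253421 -0.01108936  0.46355054]
 [ 0.50874905  0.57991115 -0.63629982 -0.17283361]
 [-0.40877656 -0.48775215 -0.77136215  1.34603543]
 [ 0.          0.          0.          1.        ]]
top 455.91020585905227 317.67741223284287 207.06339789460165 [-0.09843368  0.          0.          0.          0.        ] [[ 0.06330593 -0.99797724  0.00581332 -0.05952119]
 [-0.97121248 -0.06294643 -0.22974784  0.55073919]
 [ 0.22964904  0.00889844 -0.97323283  1.2736828 ]
 [ 0.          0.          0.          1.        ]]
```

View pics/top0.png

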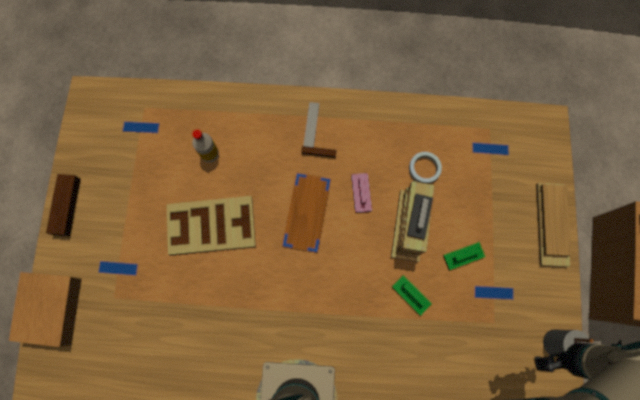

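View pics/scene0.png

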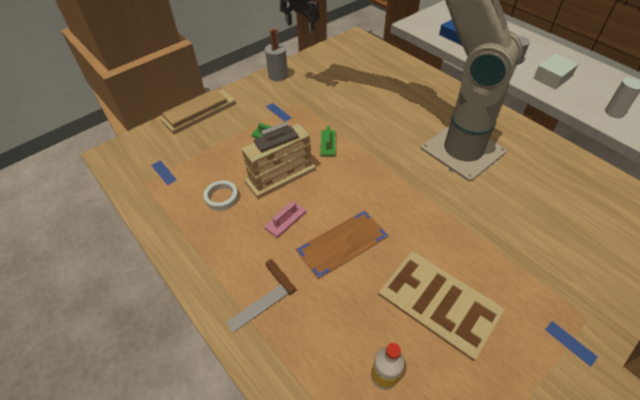

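The top view shows the tray at (210,225), the sheet at (307,212), and the stack with the grey weight at (418,220). Green and pink decoys lie around the stack. Next I'll rectify the three regions into world-plane views.

```bash
cat > h.py <<'E'
from plant import env
import cv2, numpy as np
from scipy.spatial.transform import Rotation as R
def cam(n):
    c=env.read_camera(n); c["K"]=np.array([[c["fx"],0,c["cx"]],[0,c["fy"],c["cy"]],[0,0,1.]])
    c["D"]=np.array(c["dist_coeffs"],float); c["T"]=np.array(c["world_to_cam"]); return c
def proj(c,P):
    P=np.asarray(P,float).reshape(-1,3)
    return cv2.projectPoints(P,cv2.Rodrigues(c["T"][:3,:3])[0],c["T"][:3,3],c["K"],c["D"])[0].reshape(-1,2)
def unproj(c,uv,z):
    p=cv2.undistortPoints(np.array(uv,float).reshape(-1,1,2),c["K"],c["D"]).reshape(-1,2)
    d=np.c_[p,np.ones(len(p))]@c["T"][:3,:3]; o=-c["T"][:3,:3].T@c["T"][:3,3]
    return o+d*((z-o[2])/d[:,2])[:,None]
def ortho(c,z,xc,yc,w,h,s=2):
    """up in picture = +x world, left = +y; w along y, h along x (m), s px/mm"""
    W,H=int(w*1000*s),int(h*1000*s)
    v,u=np.mgrid[0:H,0:W]
    P=np.c_[(xc+h/2-v.ravel()/1000/s),(yc+w/2-u.ravel()/1000/s),np.full(u.size,z)]
    m=proj(c,P).astype(np.float32).reshape(H,W,2)
    im=cv2.remap(c["frame"],m[...,0],m[...,1],cv2.INTER_CUBIC)
    for k in range(-10,11):   # 50 mm ticks
        for a in (0,1):
            pass
    return im
def ow(uv,xc,yc,w,h,s=2):
    uv=np.asarray(uv,float).reshape(-1,2); return np.c_[xc+h/2-uv[:,1]/1000/s, yc+w/2-uv[:,0]/1000/s]
def yaw():
    r=R.from_quat(env.sense()["ee_rot"]).as_matrix(); return np.arctan2(r[1,1],r[0,1])
E
python3 - <<'E'
from h import *
c=cam("top")
print(unproj(c,[(210,225)],.014),unproj(c,[(307,212)],.006),unproj(c,[(423,217)],.16))
t=unproj(c,[(210,225)],.014)[0];p=unproj(c,[(307,212)],.006)[0];w=unproj(c,[(420,217)],.148)[0]
a=ortho(c,.014,t[0],t[1],.3,.2);b=ortho(c,.006,p[0],p[1],.15,.27);d=ortho(c,.148,w[0],w[1],.15,.27)
im=np.zeros((540,1200,3),np.uint8)
im[:400,:600]=a;im[:,600:900]=b;im[:,900:]=d
cv2.imwrite("pics/a.png",cv2.resize(im[:,:600],None,fx=1,fy=1)[:400,:,::-1])
cv2.imwrite("pics/b.png",im[:,600:,::-1]); print(t,p,w)
E
```

```text
[[0.48838086 0.29866465 0.014     ]] [[0.5495833  0.00797425 0.006     ]] [[ 0.52163947 -0.31303689  0.16      ]]
[0.48838086 0.29866465 0.014     ] [0.5495833  0.00797425 0.006     ] [ 0.52384923 -0.30746103  0.148     ]
```

View pics/a.png

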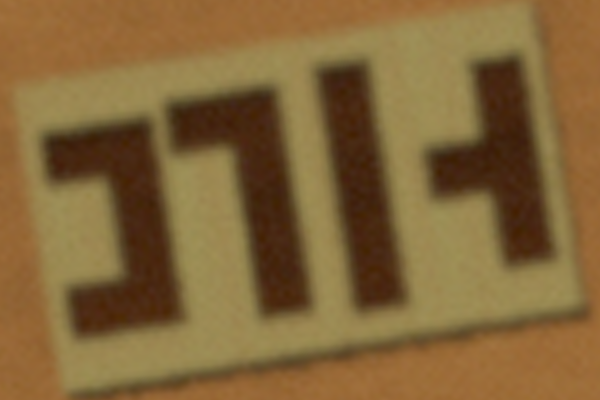

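View pics/b.png

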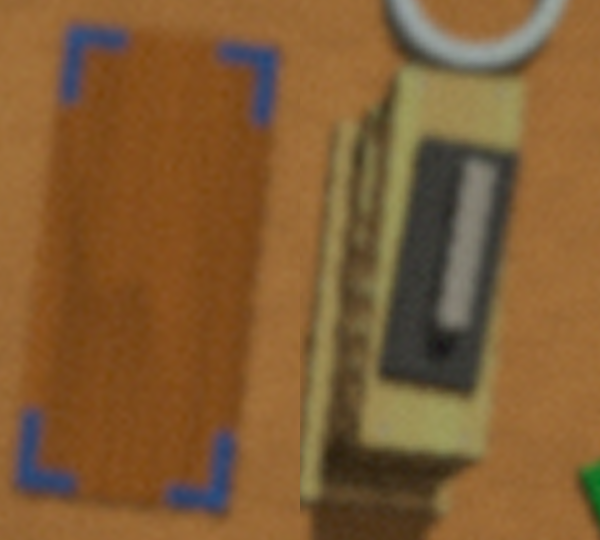

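```bash
cat >> h.py <<'E'
def plan(x,y,z,line=None,show=True):
    """line: wanted direction of closing line in deg (mod 180). prints fractions for the total shift and turn"""
    s=env.sense(); r=R.from_quat(s["ee_rot"]).as_matrix(); l=np.degrees(np.arctan2(r[1,1],r[0,1]))
    d=(np.array([x,y,z])-s["ee_pos"])/.12
    tl=0 if line is None else ((line-l+90)%180-90)
    tilt=np.cross(r[:,2],[0,0,-1])/(np.pi/2)
    print("t %.2f"%s["clock"],"shift",np.round(d,3),"turn",np.round([tilt[0],tilt[1],tl/90],3),"deg %.1f line %.1f q7 %.2f w %.4f"%(tl,l,s["joint_positions"][6],s["width"]))
E
python3 - <<'E'
from h import *
c=cam("top")
print(-c["T"][:3,:3].T@c["T"][:3,3])
b=lambda uv,z:unproj(c,proj(c,np.c_[ow(np.array(uv)-[300,0],.52384923,-.30746103,.15,.27),np.full(len(uv),.148)]),z).round(4)
print("board",b([(400,68),(525,80),(485,458),(360,445)],.148).mean(0))
print("wblock",b([(420,135),(520,150),(470,395),(378,378)],.162).mean(0))
hh=b([(480,160),(450,328)],.197);print("handle",hh,hh.mean(0))
hh=b([(480,160),(450,328)],.197).mean(0)
plan(hh[0],hh[1],.30,80)
E
```

```text
[ 0.24615279 -0.03606751  1.36646707]
board [ 0.527425 -0.30375   0.148   ]
wblock [ 0.5234  -0.30285  0.162  ]
handle [[ 0.5655 -0.3109  0.197 ]
 [ 0.4848 -0.2965  0.197 ]] [ 0.52515 -0.3037   0.197  ]
t 0.20 shift [2.907 2.68  0.577] turn [-0.001 -0.    -0.286] deg -25.7 line -74.3 q7 -0.02 w 0.0855
```

```bash
python3 -m jog '0 0 0.4 0 0 0; 0.36 0.335 0.02 0 0 -0.036; 0.36 0.335 0.02 0 0 -0.036; 0.36 0.335 0.02 0 0 -0.036; 0.36 0.335 0.02 0 0 -0.036; 0.36 0.335 0.02 0 0 -0.036; 0.36 0.335 0.02 0 0 -0.036; 0.36 0.335 0.03 0 0 -0.036; 0.38 0.335 0.03 0 0 -0.034; 0 0 0 0 0 0;0 0 0 0 0 0' 1 60
python3 - <<'E'
from h import *
c=cam("wrist");cv2.imwrite("pics/w0.png",c["frame"][:,:,::-1])
plan(.525,-.3035,.173,80); print(proj(c,[(.525,-.3035,.197)]),-c["T"][:3,:3].T@c["T"][:3,3])
E
```

```text
clock: 1.58
ee_pos: [0.5239, -0.3042, 0.3006]
ee_rot: [0.996, -0.087, -0.001, 0.0]
force: [-0.3, -0.4, -0.3]
width: 0.0855
gripper_force: 0.0
t 1.62 shift [ 0.015  0.014 -1.064] turn [ 0.    -0.001  0.001] deg 0.1 line -100.1 q7 -1.21 w 0.0855
[[312.89136271 196.36455535]] [ 0.59905423 -0.31868503  0.44239206]
```

View pics/w0.png

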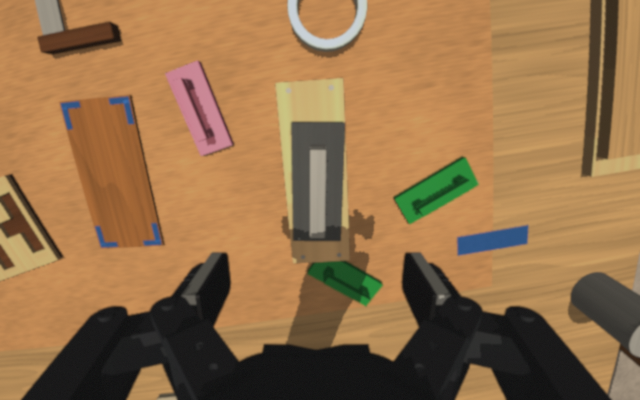

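The grey handle's centre is at (317,193), within 3 mm of the predicted position. I'll descend, grip and lift the weight.

```bash
python3 -m jog '0.01 -0.005 -0.45 0 0 0; 0 0 -0.4 0 0 0; 0 0 -0.21 0 0 0; 0 0 0 0 0 0' && python3 -m jog '0 0 0 0 0 0;0 0 0 0 0 0;0 0 0 0 0 0;0 0 0 0 0 0' -1 80 && python3 -m jog '0 0 0.2 0 0 0; 0 0 0.3 0 0 0; 0 0 0 0 0 0'; python3 -c "
from h import *
plan(.44,-.12,.026,90)"
```

```text
clock: 2.12
ee_pos: [0.5229, -0.3056, 0.1719]
ee_rot: [0.996, -0.089, -0.002, -0.001]
force: [-0.2, 1.4, -0.2]
width: 0.0857
gripper_force: 0.0
clock: 2.62
ee_pos: [0.5259, -0.305, 0.1745]
ee_rot: [0.996, -0.087, 0.001, 0.0]
force: [-3.6, -5.2, 12.7]
width: 0.0128
gripper_force: 59.9
clock: 3.0
ee_pos: [0.5269, -0.3053, 0.2354]
ee_rot: [0.996, -0.087, 0.002, 0.001]
force: [-0.1, -0.3, -6.5]
width: 0.0121
gripper_force: 78.6
t 3.00 shift [-0.724  1.544 -1.745] turn [0.001 0.003 0.111] deg 10.0 line -100.0 q7 -1.20 w 0.0121
```

```bash
python3 -m jog '-0.18 0.38 0 0 0 0.028; -0.18 0.38 0 0 0 0.028; -0.18 0.38 -0.1 0 0 0.028; -0.18 0.4 -0.2 0 0 0.027; 0 0 -0.45 0 0 0; 0 0 -0.45 0 0 0; 0 0 -0.35 0 0 0; 0 0 -0.1 0 0 0; 0 0 -0.05 0 0 0; 0 0 0 0 0 0'; python3 -c "
from h import *
plan(.44,-.12,.026,90)"
```

```text
clock: 4.25
ee_pos: [0.4377, -0.1194, 0.0282]
ee_rot: [1.0, 0.0, -0.002, -0.001]
force: [0.4, 0.5, -6.1]
width: 0.0127
gripper_force: 79.4
t 4.25 shift [ 0.019 -0.005 -0.019] turn [-0.001 -0.002 -0.   ] deg -0.0 line -90.0 q7 -1.71 w 0.0127
```

```bash
python3 -m jog '0 0 -0.017 0 0 0; 0 0 0 0 0 0' && python3 -m jog '0 0 0 0 0 0;0 0 0 0 0 0;0 0 0 0 0 0' 1 && python3 -m jog '0 0 0.3 0 0 0; 0 0 0.5 0 0 0; 0 0 0.5 0 0 0; 0 0 0.5 0 0 0; 0.15 -0.3 0.2 0 0 -0.01; 0.19 -0.4 0 0 0 -0.02; 0.19 -0.4 0 0 0 -0.02; 0.19 -0.4 0 0 0 -0.016; 0 0 0 0 0 0'; python3 - <<'E'
from h import *
c=cam("wrist")
cc=np.array([.5274,-.3038,.148]);a=np.radians(-6);X=np.array([np.cos(a),np.sin(a),0]);Y=np.array([-X[1],X[0],0])
P=[cc+i*.095*X+j*.032*Y for i,j in((1,1),(1,-1),(-1,-1),(-1,1))]
f=c["frame"][:,:,::-1].copy();cv2.polylines(f,[proj(c,P).astype(int)],True,(0,0,255),1)
cv2.imwrite("pics/w1.png",f); plan(.5274,-.3038,.120,84)
E
```

```text
clock: 4.5
ee_pos: [0.439, -0.1196, 0.0275]
ee_rot: [1.0, 0.0, -0.0, -0.0]
force: [0.2, 0.2, -5.8]
width: 0.0125
gripper_force: 79.4
clock: 4.88
ee_pos: [0.4396, -0.1198, 0.0281]
ee_rot: [1.0, 0.0, 0.001, 0.0]
force: [-0.3, -0.4, 0.5]
width: 0.066
gripper_force: 0.0
clock: 6.0
ee_pos: [0.5255, -0.3044, 0.2668]
ee_rot: [0.998, -0.055, 0.0, 0.001]
force: [-0.7, 1.5, -0.6]
width: 0.0853
gripper_force: 0.0
t 6.05 shift [ 0.019 -0.022 -1.224] turn [-0.    -0.001  0.001] deg 0.1 line -96.1 q7 -1.38 w 0.0851
```

View pics/w1.png

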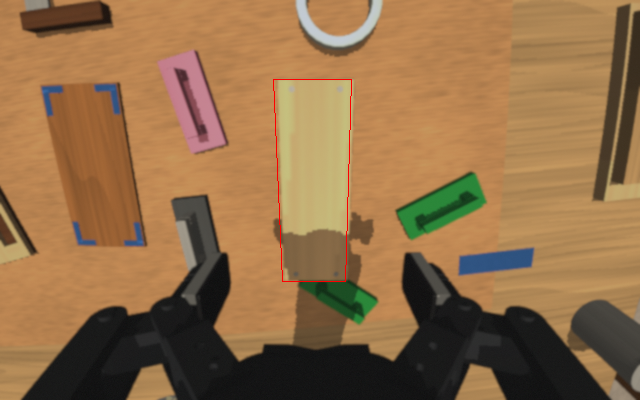

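The outline fits board3's edge. I'll grasp and lift it.

```bash
python3 -m jog '0.015 0.0 -0.5 0 0 0; 0 0 -0.4 0 0 0; 0 0 -0.22 0 0 0; 0 0 -0.1 0 0 0; 0 0 0 0 0 0;0 0 0 0 0 0' && python3 -m jog '0 0 0 0 0 0;0 0 0 0 0 0;0 0 0 0 0 0' -1 60 && python3 -m jog '0 0 0.1 0 0 0; 0 0 0.3 0 0 0; 0 0 0.5 0 0 0; 0 0 0.4 0 0 0; 0 0 0 0 0 0'; python3 - <<'E'
from h import *
c=cam("top");t=.52,-.30
cv2.imwrite("pics/t1.png",ortho(c,.132,*t,.15,.27)[:,:,::-1])
plan(.5501,.0095,.14,84.2)
E
```

```text
clock: 6.8
ee_pos: [0.5284, -0.2998, 0.1228]
ee_rot: [0.999, -0.052, 0.001, 0.0]
force: [0.4, 0.1, 0.1]
width: 0.0849
gripper_force: 0.0
clock: 7.18
ee_pos: [0.5281, -0.3007, 0.123]
ee_rot: [0.999, -0.052, 0.001, 0.001]
force: [-0.4, -0.4, 6.3]
width: 0.0627
gripper_force: 65.3
clock: 7.8
ee_pos: [0.5299, -0.3005, 0.2824]
ee_rot: [0.999, -0.052, 0.004, 0.002]
force: [0.0, -0.2, -1.7]
width: 0.0626
gripper_force: 66.4
t 7.85 shift [ 0.183  2.579 -1.163] turn [0.001 0.002 0.002] deg 0.1 line -95.9 q7 -1.38 w 0.0625
```

View pics/t1.png

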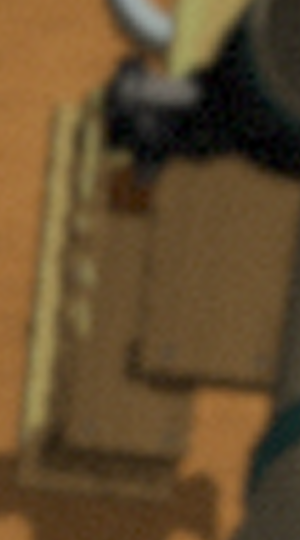

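```bash
python3 -m jog '0.03 0.43 0 0 0 0; 0.03 0.43 0 0 0 0; 0.03 0.43 0 0 0 0; 0.03 0.43 0 0 0 0;0.03 0.43 0 0 0 0;0.03 0.43 0 0 0 0.002; 0 0 -0.5 0 0 0; 0 0 -0.5 0 0 0; 0 0 -0.5 0 0 0; 0 0 -0.4 0 0 0; 0 0 -0.15 0 0 0; 0 0 0 0 0 0; 0 0 0 0 0 0'; python3 - <<'E'
from h import *
plan(.5501,.0095,.0135,84.2)
E
```

```text
clock: 9.48
ee_pos: [0.5503, 0.01, 0.0328]
ee_rot: [0.999, -0.05, 0.001, -0.0]
force: [0.6, 0.8, -1.9]
width: 0.0624
gripper_force: 66.4
t 9.47 shift [-0.001 -0.004 -0.161] turn [-0.     0.002 -0.   ] deg -0.0 line -95.8 q7 -2.10 w 0.0624
```

Release, then go back above the stack for a look at the corner plate. I hover off to the side so the arm doesn't block the top camera.

```bash
python3 -m jog '0 0 -0.1 0 0 0; 0 0 -0.055 0 0 0; 0 0 0 0 0 0; 0 0 0 0 0 0' && python3 -m jog '0 0 0 0 0 0;0 0 0 0 0 0;0 0 0 0 0 0' 1 && python3 -m jog '0 0 0.3 0 0 0; 0 0 0.5 0 0 0; 0 0 0.5 0 0 0; 0 0 0.5 0 0 0; -0.05 -0.45 0.3 0 0 0; -0.05 -0.45 0 0 0 0; -0.05 -0.45 0 0 0 0; -0.05 -0.45 0 0 0 0; -0.05 -0.45 0 0 0 0; -0.05 -0.35 0 0 0 0; 0 0 0 0 0 0; 0 0 0 0 0 0' ; python3 - <<'E'
from h import *
c=cam("wrist")
cv2.imwrite("pics/w2.png",np.hstack([ortho(c,.132,.525,-.3038,.13,.25,2.2)[:,:,::-1],ortho(c,.038,.5501,.0095,.13,.25,2.2)[:,:,::-1]]));plan(.525,-.304,.14,84)
E
```

```text
clock: 9.98
ee_pos: [0.5493, 0.0096, 0.013]
ee_rot: [0.999, -0.05, 0.0, 0.0]
force: [-0.4, -0.2, 3.0]
width: 0.0629
gripper_force: 66.9
clock: 10.35
ee_pos: [0.549, 0.0098, 0.0126]
ee_rot: [0.999, -0.05, -0.0, -0.0]
force: [-0.1, 0.2, -0.1]
width: 0.0852
gripper_force: 0.0
clock: 11.85
ee_pos: [0.5133, -0.2991, 0.263]
ee_rot: [0.999, -0.05, -0.0, -0.001]
force: [0.0, 0.3, -0.7]
width: 0.0856
gripper_force: 0.0
t 11.90 shift [ 0.095 -0.047 -1.026] turn [-0.001  0.    -0.004] deg -0.3 line -95.7 q7 -1.39 w 0.0852
```

View pics/w2.png

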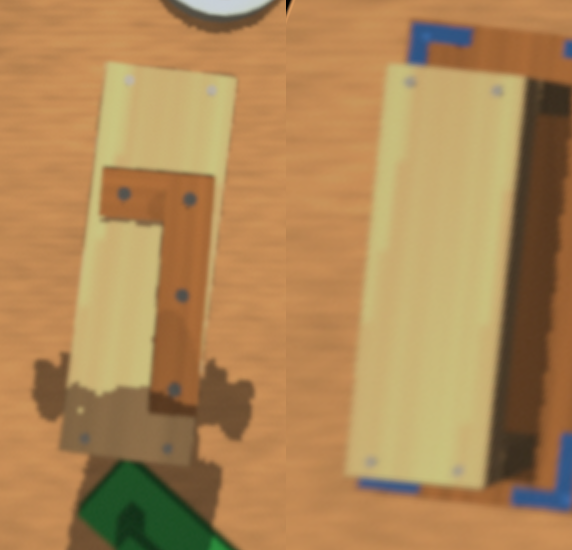

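Corner plate is present: its bar is centred at about (182,293) in the rectified view, yaw -4.4°, with the leg to +y. Board3 sits squarely in the tape corners. I'll fit the cut-outs automatically and pick up the corner plate.

```bash
cat >> h.py <<'E'
def poly(n,e=0.0):
    e*=1.
    B=lambda x0,x1,y0,y1:[(x0-e,y0-e),(x1+e,y1+e)]
    return {"tee":[B(-50,50,-11,11),B(-11,11,-11,41)],"straight":[B(-60,60,-11,11)],
     "corner":[B(-55,55,-11,11),B(33,55,-11,41)],"fork":[B(-50,50,-11,11),B(-50,-28,-11,41),B(28,50,-11,41)]}[n]
def tmpl(n,e):
    m=np.zeros((160,160),np.uint8)   # row=y+60, col=x+80
    for (x0,y0),(x1,y1) in poly(n,e): m[int(round(y0+60)):int(round(y1+60)),int(round(x0+80)):int(round(x1+80))]=1
    return m
def fit(mask,xc,yc,w,h,s,n,e,x0,y0,a0):
    """refine pose (x,y mm-level, yaw deg) of shape n in binary ortho mask by overlap"""
    from scipy.optimize import minimize
    T=cv2.GaussianBlur(tmpl(n,e).astype(np.float32),(0,0),1.5)*2-1
    M=cv2.GaussianBlur(mask.astype(np.float32),(0,0),2.)*2-1
    v,u=np.mgrid[0:160,0:160]; sel=cv2.dilate(tmpl(n,e),np.ones((15,15)))>0
    px,py=u[sel]+.5-80,v[sel]+.5-60; t=T[sel]
    def f(p):
        a=np.radians(p[2]); X=p[0]+(px*np.cos(a)-py*np.sin(a)); Y=p[1]+(px*np.sin(a)+py*np.cos(a))
        uu=((yc+w/2)*1000-Y)*s; vv=((xc+h/2)*1000-X)*s
        m=cv2.remap(M,uu.astype(np.float32)[None],vv.astype(np.float32)[None],cv2.INTER_LINEAR,borderValue=-1)[0]
        return -(m*t).mean()
    r=min((minimize(f,[x0*1000+i,y0*1000+j,a0+k],method="Nelder-Mead",options=dict(initial_simplex=np.array([[0,0,0],[4,0,0],[0,4,0],[0,0,4]])+[x0*1000+i,y0*1000+j,a0+k])) for i in(-4,4) for j in(-4,4) for k in (-3,3)),key=lambda r:r.fun)
    return r.x[0]/1000,r.x[1]/1000,r.x[2],-r.fun
def cutouts(n="top",xc=.4884,yc=.2987,yaw=9.1,names=("tee","straight","corner","fork"),g={"tee":-97,"straight":-32,"corner":15,"fork":76},c=None):
    c=c or cam(n); im=ortho(c,.014,xc,yc,.32,.24)
    m=(cv2.GaussianBlur(im,(0,0),2)[:,:,1]<85).astype(np.uint8)
    a=np.radians(yaw); out={}
    for k in names:
        out[k]=fit(m,xc,yc,.32,.24,2,k,3,xc-np.sin(a)*g[k]/1000,yc+np.cos(a)*g[k]/1000,yaw); print(k,np.round(out[k],4))
    return out,im,m
E
python3 - <<'E'
from h import *
o,im,m=cutouts()
cv2.imwrite("pics/cut.png",np.hstack([im[:,:,::-1]//1,cv2.merge([m*255]*3)])[:, :])
plan(.5248,-.3221,.121,85.6)
E
python3 -m jog '0.09 -0.18 -0.3 0 0 0.02; 0 0 -0.3 0 0 0; 0 0 -0.3 0 0 0; 0 0 0 0 0 0; 0 0 0 0 0 0' 0.18 40; python3 -c "
from h import *
plan(.5248,-.3221,.121,85.6)"
```

```text
tee [0.5082 0.1923 9.4321 0.7903]
straight [0.4954 0.2683 9.5939 0.7881]
corner [0.4877 0.3146 9.4425 0.7991]
fork [0.4771 0.378  9.6688 0.7936]
t 11.95 shift [ 0.092 -0.199 -1.185] turn [-0.001  0.     0.014] deg 1.2 line -95.6 q7 -1.39 w 0.0855
clock: 12.58
ee_pos: [0.5253, -0.321, 0.1566]
ee_rot: [0.999, -0.034, 0.001, 0.0]
force: [-0.2, 0.0, -0.5]
width: 0.0502
gripper_force: 0.0
t 12.57 shift [-0.004 -0.009 -0.297] turn [ 0.     0.001 -0.006] deg -0.5 line -93.9 q7 -1.39 w 0.0502
```

```bash
python3 -m jog '0 -0.01 -0.2 0 0 0; 0 0 -0.095 0 0 0; 0 0 0 0 0 0; 0 0 0 0 0 0' && python3 -m jog '0 0 0 0 0 0;0 0 0 0 0 0;0 0 0 0 0 0' -1 40 && python3 -m jog '0 0 0.1 0 0 0; 0 0 0.3 0 0 0; 0 0 0.4 0 0 0; 0 0 0 0 0 0'; python3 - <<'E'
from h import *
c=cam("wrist")
cv2.imwrite("pics/w3.png",c["frame"][:,:,::-1]);plan(.4877,.3146,.12,99.5)
E
```

```text
clock: 13.08
ee_pos: [0.5248, -0.323, 0.1209]
ee_rot: [0.999, -0.035, 0.001, 0.0]
force: [-1.4, 0.3, -0.1]
width: 0.0507
gripper_force: 0.0
clock: 13.45
ee_pos: [0.5245, -0.323, 0.1206]
ee_rot: [0.999, -0.035, 0.001, 0.0]
force: [-0.8, -0.0, 5.5]
width: 0.0207
gripper_force: 39.9
clock: 13.95
ee_pos: [0.5266, -0.3238, 0.2202]
ee_rot: [0.999, -0.035, 0.004, 0.002]
force: [-0.2, -0.2, -0.9]
width: 0.0207
gripper_force: 45.4
t 14.00 shift [-0.31   5.316 -0.815] turn [0.001 0.002 0.15 ] deg 13.5 line -94.0 q7 -1.36 w 0.0206
```

View pics/w3.png

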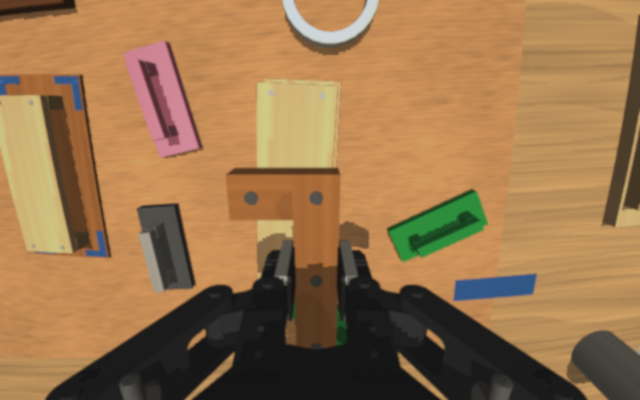

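Plate's top-face end edge lies at rows 176–177, from (228,177) to (340,176). I'll use that to find the grip offset along the bar.

```bash
python3 - <<'E'
from h import *
c=cam("wrist");s=env.sense()
P=unproj(c,[(228,177),(340,176)],s["ee_pos"][2]+.0114)
a=np.radians(-4.0);X=np.array([np.cos(a),np.sin(a)]);Y=np.array([-X[1],X[0]])
for p in P: d=p[:2]-s["ee_pos"][:2];print(d@X,d@Y)
E
```

```text
0.04605865982205655 0.0383686385974543
0.046420869730605226 -0.012655015877084515
```

```bash
python3 -m jog '-0.02 0.48 0 0 0 0; -0.02 0.5 0 0 0 0; -0.02 0.5 0 0 0 0.02; -0.02 0.5 0 0 0 0.02; -0.02 0.5 0 0 0 0.02; -0.02 0.5 0 0 0 0.02; -0.02 0.5 0 0 0 0.02; -0.02 0.5 0 0 0 0.02; -0.02 0.5 0 0 0 0.02; -0.02 0.45 0 0 0 0.01; 0 0.3 0 0 0 0; 0 0 0 0 0 0; 0 0 0 0 0 0' ; python3 -c "
from h import *
plan(.4877,.3146,.03,99.5)"
```

```text
clock: 15.68
ee_pos: [0.4994, 0.3032, 0.2143]
ee_rot: [0.997, 0.083, -0.001, 0.001]
force: [-0.8, -0.7, -0.9]
width: 0.0206
gripper_force: 45.5
t 15.68 shift [-0.098  0.095 -1.536] turn [ 0.002 -0.002 -0.   ] deg -0.0 line -80.5 q7 -2.28 w 0.0206
```

```bash
python3 - <<'E'
from h import *
o,im,m=cutouts("wrist")
plan(.4961,.3160,.03,99.5)
cv2.imwrite("pics/cw.png",im[:,:,::-1])
E
```

```text
tee [0.5081 0.1898 9.4426 0.7825]
straight [ 0.4948  0.2646 10.8036  0.6463]
corner [ 0.4903  0.309  14.0234  0.3509]
fork [0.4772 0.3755 9.1701 0.3068]
t 15.72 shift [-0.031  0.11  -1.539] turn [ 0.002 -0.001  0.001] deg 0.1 line -80.6 q7 -2.28 w 0.0205
```

View pics/cw.png

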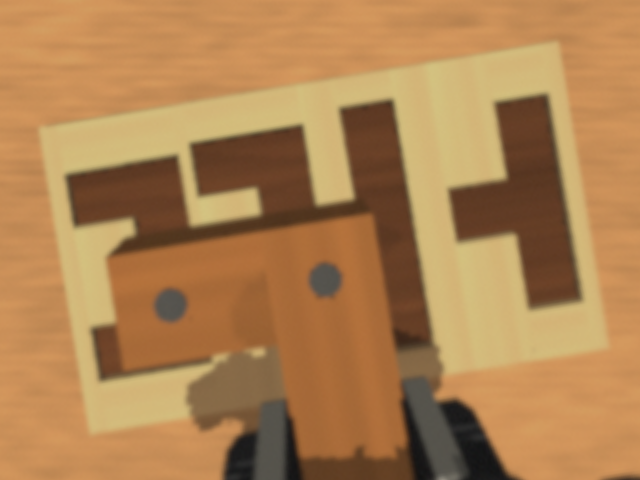

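The tray hasn't moved and top and wrist views agree. I'll lower the corner plate into its cut-out.

```bash
python3 -m jog '-0.03 0.11 -0.4 0.001 -0.001 0; 0 0 -0.45 0 0 0; 0 0 -0.4 0 0 0; 0 0 -0.2 0 0 0; 0 0 0 0 0 0; 0 0 0 0 0 0'; python3 -c "
from h import *
plan(.4961,.3160,.0165,99.5)"
```

```text
clock: 16.48
ee_pos: [0.4974, 0.3177, 0.0428]
ee_rot: [0.997, 0.082, 0.002, -0.001]
force: [-0.1, 0.1, -0.1]
width: 0.0204
gripper_force: 45.4
t 16.48 shift [-0.011 -0.014 -0.219] turn [-0.001  0.002  0.   ] deg 0.0 line -80.5 q7 -2.41 w 0.0204
```

```bash
python3 -m jog '-0.011 -0.014 -0.1 0 0.002 0; 0 0 -0.08 0 0 0; 0 0 -0.03 0 0 0; 0 0 0 0 0 0; 0 0 0 0 0 0' ; python3 -c "
from h import *
plan(.4961,.3160,.0165,99.5)"
```

```text
clock: 17.1
ee_pos: [0.4952, 0.3165, 0.0168]
ee_rot: [0.997, 0.083, -0.001, -0.001]
force: [-0.7, 0.8, -1.0]
width: 0.0203
gripper_force: 45.4
t 17.10 shift [ 0.007 -0.004 -0.002] turn [-0.001 -0.001 -0.   ] deg -0.0 line -80.5 q7 -2.43 w 0.0203
```

```bash
python3 -m jog '0 0 -0.02 0 0 0; 0 0 0 0 0 0' && python3 -m jog '0 0 0 0 0 0;0 0 0 0 0 0' -0.1 && python3 -m jog '0 0 0.2 0 0 0; 0 0 0.5 0 0 0; 0 0 0.5 0 0 0; 0 0 0.4 0 0 0;-0.1 -0.3 0 0 0 0; 0 0 0 0 0 0' 0.5; python3 - <<'E'
from h import *
cv2.imwrite("pics/cc.png",ortho(cam("wrist"),.02,.4884,.2987,.30,.22)[:,:,::-1])
plan(.5275,-.3038,.088,84)
E
```

```text
clock: 17.35
ee_pos: [0.4954, 0.3165, 0.0144]
ee_rot: [0.997, 0.083, -0.0, -0.001]
force: [0.4, 0.2, 0.8]
width: 0.0206
gripper_force: 46.0
clock: 17.6
ee_pos: [0.4951, 0.3163, 0.0142]
ee_rot: [0.997, 0.083, -0.001, -0.001]
force: [-0.5, -0.1, 0.5]
width: 0.0386
gripper_force: 0.0
clock: 18.35
ee_pos: [0.4828, 0.277, 0.2067]
ee_rot: [0.997, 0.082, -0.001, 0.001]
force: [-0.3, -0.3, 0.1]
width: 0.064
gripper_force: 0.0
t 18.40 shift [ 0.37  -4.856 -0.987] turn [-0.    -0.001 -0.171] deg -15.4 line -80.6 q7 -2.27 w 0.0641
```

View pics/cc.png

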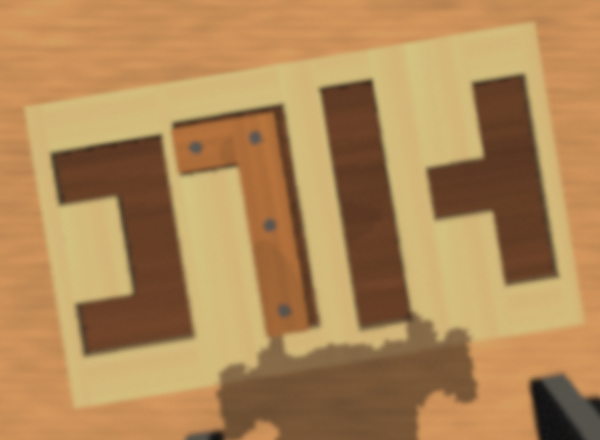

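Corner plate is down in its cut-out, slightly toward +y. Next is board2.

```bash
python3 -m jog '0.03 -0.4 0 0 0 -0.016; 0.03 -0.45 0 0 0 -0.016; 0.03 -0.45 0 0 0 -0.016; 0.03 -0.45 0 0 0 -0.016; 0.03 -0.45 0 0 0 -0.016; 0.03 -0.45 0 0 0 -0.016; 0.03 -0.45 0 0 0 -0.016; 0.03 -0.45 0 0 0 -0.016; 0.04 -0.45 0 0 0 -0.016; 0.04 -0.45 0 0 0 -0.016; 0.045 -0.4 0 0 0 -0.016; 0 0 0 0 0 0; 0 0 0 0 0 0' 1 60; python3 - <<'E'
from h import *
c=cam("wrist");im=ortho(c,.116,.525,-.304,.14,.25).astype(float)
g=cv2.GaussianBlur(im,(0,0),1.5);m=(g[:,:,2]/(g[:,:,0]+1)>.5).astype(np.uint8)
n,l,st,ce=cv2.connectedComponentsWithStats(m);k=1+np.argmax(st[1:,4])
p=np.argwhere(l==k)[:,::-1].astype(np.float32);r=cv2.minAreaRect(p);print(r,ow([r[0]],.525,-.304,.14,.25),st[k])
plan(.527,-.304,.091,83.6)
E
```

```text
clock: 20.02
ee_pos: [0.5274, -0.3002, 0.2056]
ee_rot: [0.999, -0.054, -0.001, -0.002]
force: [0.2, 0.4, -0.0]
width: 0.0859
gripper_force: 0.0
((144.60897827148438, 274.0942077636719), (453.62158203125, 177.3704376220703), 88.80095672607422) [[ 0.5129529  -0.30630449]] [   59    48   180   452 55619]
t 20.07 shift [-0.005 -0.037 -0.957] turn [-0.002 -0.001 -0.003] deg -0.2 line -96.2 q7 -1.44 w 0.0856
```

```bash
python3 -m jog '-0.005 -0.02 -0.4 0 0 0; 0 0 -0.3 0 0 0; 0 0 -0.16 0 0 0; 0 0 -0.09 0 0 0; 0 0 0 0 0 0;0 0 0 0 0 0' && python3 -m jog '0 0 0 0 0 0;0 0 0 0 0 0;0 0 0 0 0 0' -1 60 && python3 -m jog '0 0 0.1 0 0 0; 0 0 0.3 0 0 0; 0 0 0.5 0 0 0; 0 0 0.4 0 0 0; 0 0 0 0 0 0'; python3 - <<'E'
from h import *
plan(.5501,.0095,.0455,84.2)
E
```

```text
clock: 20.82
ee_pos: [0.5272, -0.3039, 0.0932]
ee_rot: [0.999, -0.055, 0.0, -0.001]
force: [-0.2, -0.1, -0.6]
width: 0.0855
gripper_force: 0.0
clock: 21.2
ee_pos: [0.5269, -0.3046, 0.0935]
ee_rot: [0.998, -0.055, 0.0, -0.0]
force: [-0.5, 0.8, 5.0]
width: 0.0624
gripper_force: 66.1
clock: 21.82
ee_pos: [0.5289, -0.305, 0.2534]
ee_rot: [0.998, -0.055, 0.004, 0.001]
force: [-1.1, 0.4, -1.3]
width: 0.0626
gripper_force: 66.2
t 21.82 shift [ 0.177  2.621 -1.732] turn [0.002 0.005 0.006] deg 0.5 line -96.3 q7 -1.42 w 0.0626
```

```bash
python3 -m jog '0.03 0.43 0 0 0.001 0.001; 0.03 0.44 0 0 0.001 0.001; 0.03 0.44 0 0 0.001 0.001; 0.03 0.44 0 0 0 0.001;0.03 0.44 0 0 0 0.001;0.027 0.43 0 0 0 0.001; 0 0 -0.5 0 0 0; 0 0 -0.5 0 0 0; 0 0 -0.4 0 0 0; 0 0 -0.15 0 0 0; 0 0 0 0 0 0; 0 0 0 0 0 0'; python3 - <<'E'
from h import *
plan(.5495,.0095,.0475,84.2)
E
```

```text
clock: 23.32
ee_pos: [0.548, 0.0104, 0.0628]
ee_rot: [0.999, -0.05, -0.002, -0.001]
force: [-0.2, -0.1, -1.2]
width: 0.0627
gripper_force: 66.2
t 23.32 shift [ 0.013 -0.008 -0.128] turn [-0.001 -0.003 -0.   ] deg -0.0 line -95.8 q7 -2.11 w 0.0627
```

Lower, release, return over the stack, and fit the tee plate numerically.

```bash
cat >> h.py <<'E'
def plate(n,zb,xc=.525,yc=-.304,yw=-6.,cm="wrist",save=None):
    """look for plate n on the board whose top is zb"""
    c=cam(cm); w,h,s=.14,.25,2; im=ortho(c,zb+.016,xc,yc,w,h,s)
    g=cv2.GaussianBlur(im.astype(float),(0,0),1.2); m=(g[:,:,2]/(g[:,:,0]+1)<.44).astype(np.uint8)
    a=np.radians(yw); B=np.zeros_like(m)
    q=[((yc+w/2-(yc+j*(.036)*np.cos(a)+i*.097*np.sin(a)))*1000*s,(xc+h/2-(xc+i*.097*np.cos(a)-j*.036*np.sin(a)))*1000*s) for i,j in((1,1),(1,-1),(-1,-1),(-1,1))]
    cv2.fillPoly(B,[np.array(q,np.int32)],1); m&=B
    if save: cv2.imwrite(save,np.hstack([im[:,:,::-1],cv2.merge([m*255]*3)]))
    print("area mm2",m.sum()/s/s)
    p=np.argwhere(m)[:,::-1].mean(0); o=ow([p],xc,yc,w,h,s)[0]
    L=[fit(m,xc,yc,w,h,s,n,0,o[0],o[1],yw+k) for k in (0,180)]
    for r in L: print(n,np.round(r,4))
E
python3 -m jog '0.01 -0.008 -0.06 0 0 0; 0 0 -0.06 0 0 0; 0 0 0 0 0 0; 0 0 0 0 0 0' && python3 -m jog '0 0 0 0 0 0;0 0 0 0 0 0;0 0 0 0 0 0' 1 && python3 -m jog '0 0 0.3 0 0 0; 0 0 0.5 0 0 0; 0 0 0.5 0 0 0; -0.05 -0.45 0 0 0 0; -0.05 -0.45 0 0 0 0; -0.05 -0.45 0 0 0 0; -0.05 -0.45 0 0 0 0; -0.05 -0.45 0 0 0 0; -0.05 -0.35 0 0 0 0; 0 0 0 0 0 0; 0 0 0 0 0 0' ; python3 - <<'E'
from h import *
plate("tee",.084,save="pics/tee.png"); plan(.525,-.304,.10,84)
E
```

```text
clock: 23.82
ee_pos: [0.5488, 0.0093, 0.0478]
ee_rot: [0.999, -0.05, -0.003, -0.001]
force: [0.9, 0.2, -0.5]
width: 0.0624
gripper_force: 66.4
clock: 24.2
ee_pos: [0.5488, 0.0094, 0.0479]
ee_rot: [0.999, -0.05, -0.003, -0.001]
force: [0.4, -0.2, -0.0]
width: 0.0849
gripper_force: 0.0
clock: 25.58
ee_pos: [0.5128, -0.3017, 0.2037]
ee_rot: [0.999, -0.05, -0.003, -0.001]
force: [0.6, 0.7, 0.5]
width: 0.0853
gripper_force: 0.0
area mm2 3708.0
tee [ 0.5383 -0.3247 -8.5008  0.7574]
tee [  0.5382  -0.3243 171.6165   0.5229]
t 25.62 shift [ 0.099 -0.025 -0.865] turn [-0.002 -0.004 -0.004] deg -0.3 line -95.7 q7 -1.45 w 0.0851
```

View pics/tee.png

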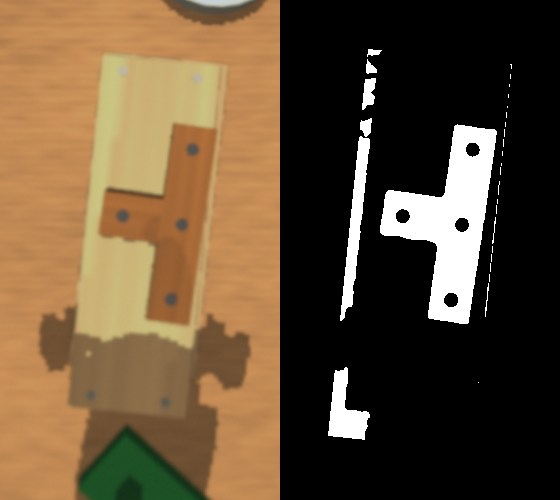

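Tee is present at (.538,-.325), yaw -8.5°, stem to +y. I'll grip its bar 26 mm to the -x side of the stem.

```bash
python3 -m jog '0 -0.145 -0.3 0 0.003 -0.029; 0 0 -0.35 0 0 0; 0 0 -0.2 0 0 0; 0 0 -0.1 0 0 0; 0 0 0 0 0 0; 0 0 0 0 0 0' 0.18 45; python3 -c "
from h import *
plan(.5126,-.319,.089,81.5)"
```

```text
clock: 26.38
ee_pos: [0.5138, -0.32, 0.091]
ee_rot: [0.997, -0.073, -0.004, -0.0]
force: [0.6, 0.7, 0.9]
width: 0.0505
gripper_force: 0.0
t 26.38 shift [-0.01   0.008 -0.017] turn [-0.001 -0.005 -0.002] deg -0.2 line -98.3 q7 -1.53 w 0.0505
```

```bash
python3 -m jog '-0.01 0 -0.017 0 -0.003 0; 0 0 0 0 0 0' && python3 -m jog '0 0 0 0 0 0;0 0 0 0 0 0;0 0 0 0 0 0' -1 45 && python3 -m jog '0 0 0.1 0 0 0; 0 0 0.3 0 0 0; 0 0 0.5 0 0 0; 0 0 0 0 0 0'; python3 - <<'E'
from h import *
a=np.radians(9.5)
x,y=.5082-.026*np.cos(a),.191-.026*np.sin(a);print(x,y)
plan(x,y,.1,99.5)
E
```

```text
clock: 26.62
ee_pos: [0.5114, -0.3203, 0.0883]
ee_rot: [0.997, -0.073, -0.003, -0.001]
force: [0.5, -0.1, 1.1]
width: 0.0504
gripper_force: 0.0
clock: 27.0
ee_pos: [0.5119, -0.3202, 0.0881]
ee_rot: [0.997, -0.073, -0.003, -0.001]
force: [-1.8, -0.3, 4.0]
width: 0.0209
gripper_force: 45.1
clock: 27.5
ee_pos: [0.5149, -0.3212, 0.2012]
ee_rot: [0.997, -0.073, 0.002, 0.001]
force: [-0.2, -0.3, -0.8]
width: 0.0206
gripper_force: 44.7
0.48255657436003196 0.1867087622476224
t 27.50 shift [-0.269  4.233 -0.843] turn [0.002 0.002 0.199] deg 17.9 line -98.4 q7 -1.46 w 0.0206
```

```bash
python3 -m jog '-0.03 0.43 0 0 0 0.02; -0.03 0.43 0 0 0 0.02; -0.03 0.43 0 0 0 0.02; -0.03 0.43 0 0 0 0.02; -0.03 0.43 0 0 0 0.02; -0.03 0.43 0 0 0 0.02; -0.03 0.43 0 0 0 0.02; -0.03 0.43 0 0 0 0.02; -0.03 0.43 0 0 0 0.02; 0 0.36 0 0 0 0.019; 0 0 0 0 0 0; 0 0 0 0 0 0' ; python3 - <<'E'
from h import *
cutouts("wrist",names=("tee","straight","fork"))
cutouts("top",names=("fork","straight"))
plan(.4825,.1867,.03,99.5)
E
```

```text
clock: 29.0
ee_pos: [0.4787, 0.1867, 0.1953]
ee_rot: [0.997, 0.083, -0.004, 0.0]
force: [0.3, -0.9, -0.6]
width: 0.0208
gripper_force: 44.7
tee [0.4909 0.252  9.5563 0.4542]
straight [0.4746 0.25   8.1253 0.5039]
fork [0.4549 0.3584 9.4425 0.7826]
fork [0.4545 0.3616 9.4444 0.812 ]
straight [ 0.447   0.2608 40.408   0.5017]
t 29.10 shift [ 0.028  0.007 -1.379] turn [ 0.001 -0.004  0.001] deg 0.1 line -80.6 q7 -2.16 w 0.0209
```

The tray has been knocked by (-22.6,-16.4) mm, with no rotation. I'll adjust the targets by that.

```bash
python3 -m jog '-0.16 -0.14 -0.3 0 -0.002 0; 0 0 -0.45 0 0 0; 0 0 -0.4 0 0 0; 0 0 -0.15 0 0 0; 0 0 0 0 0 0; 0 0 0 0 0 0'; python3 -c "
from h import *
plan(.4593,.1702,.0165,99.5)"
```

```text
clock: 29.85
ee_pos: [0.4607, 0.1704, 0.0405]
ee_rot: [0.997, 0.083, -0.001, -0.0]
force: [0.9, 0.6, -0.6]
width: 0.0207
gripper_force: 44.7
t 29.85 shift [-0.012 -0.002 -0.2  ] turn [-0.    -0.001  0.   ] deg 0.0 line -80.5 q7 -2.34 w 0.0207
```

```bash
python3 -m jog '-0.012 -0.002 -0.1 0 0 0; 0 0 -0.08 0 0 0; 0 0 -0.02 0 0 0; 0 0 0 0 0 0; 0 0 0 0 0 0' ; python3 -c "
from h import *
plan(.4593,.1702,.0145,99.5)"
```

```text
clock: 30.48
ee_pos: [0.4586, 0.1706, 0.0159]
ee_rot: [0.997, 0.083, -0.001, -0.0]
force: [-1.0, 0.4, -0.2]
width: 0.0204
gripper_force: 44.7
t 30.48 shift [ 0.005 -0.004 -0.012] turn [-0.    -0.002 -0.   ] deg -0.0 line -80.5 q7 -2.36 w 0.0204
```

```bash
python3 -m jog '0.005 0 -0.02 0 0 0; 0 0 0 0 0 0' && python3 -m jog '0 0 0 0 0 0;0 0 0 0 0 0' -0.1 && python3 -m jog '0 0 0.2 0 0 0; 0 0 0.5 0 0 0; 0 0 0.5 0 0 0; 0 0 0.4 0 0 0;0.1 0.3 0 0 0 0; 0 0 0 0 0 0' 0.5; cat >> h.py <<'E'
def seated(n,x,y,yw,cm="wrist",save=None):
    c=cam(cm); im=ortho(c,.023,x,y,.16,.16); g=cv2.GaussianBlur(im.astype(float),(0,0),1.2)
    m=((g[:,:,2]/(g[:,:,0]+1)<.46)&(g[:,:,0]>110)).astype(np.uint8)
    if save: cv2.imwrite(save,np.hstack([im[:,:,::-1],cv2.merge([m*255]*3)]))
    print("seat",n,np.round(fit(m,x,y,.16,.16,2,n,0,x,y,yw),4))
E
python3 - <<'E'
from h import *
seated("tee",.4856,.1746,9.5,save="pics/s.png")
cutouts("wrist",.4658,.2823,9.5,names=("straight","fork"))
plan(.5275,-.3038,.06,84)
E
```

```text
clock: 30.72
ee_pos: [0.4592, 0.1707, 0.0143]
ee_rot: [0.997, 0.083, -0.001, -0.0]
force: [-2.6, -0.1, 8.8]
width: 0.0207
gripper_force: 50.4
clock: 30.98
ee_pos: [0.4593, 0.1705, 0.0134]
ee_rot: [0.997, 0.083, -0.001, -0.0]
force: [0.1, 0.0, 0.5]
width: 0.0384
gripper_force: 0.0
clock: 31.72
ee_pos: [0.472, 0.2093, 0.2063]
ee_rot: [0.996, 0.084, -0.0, -0.002]
force: [-0.9, -0.9, -0.4]
width: 0.0638
gripper_force: 0.0
seat tee [ 0.486   0.1742 10.3519  0.7639]
straight [0.4723 0.2491 9.4423 0.7868]
fork [0.4547 0.3585 9.4423 0.7857]
t 31.82 shift [ 0.474 -4.249 -1.207] turn [ 0.    -0.003 -0.173] deg -15.6 line -80.4 q7 -2.21 w 0.0638
```

View pics/s.png

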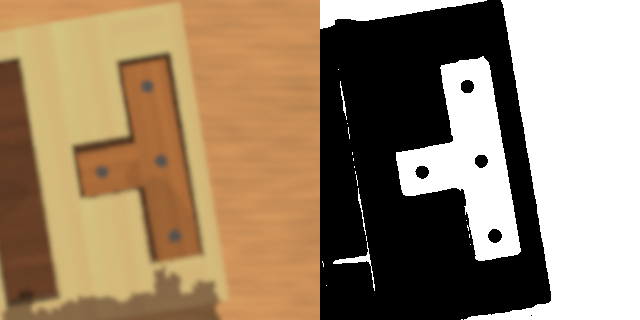

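Tee is seated. Its centre dot is at (160,160) in the crop, with an even gap all round. Next is board1.

```bash
python3 -m jog '0.04 -0.4 0 0 0 -0.017; 0.045 -0.42 0 0 0 -0.017; 0.045 -0.43 0 0 0 -0.017; 0.045 -0.43 0 0 0 -0.017; 0.05 -0.43 0 0 0 -0.017; 0.05 -0.43 0 0 0 -0.017; 0.05 -0.43 0 0 0 -0.018; 0.05 -0.43 0 0 0 -0.018; 0.05 -0.43 0 0 0 -0.018; 0.05 -0.42 0 0 0 -0.018; 0 0 -0.4 0 0 0; 0 0 0 0 0 0; 0 0 0 0 0 0' 1 60; python3 -c "
from h import *
plan(.528,-.304,.06,84)"
```

```text
clock: 33.45
ee_pos: [0.5282, -0.3027, 0.158]
ee_rot: [0.999, -0.053, -0.001, -0.001]
force: [0.5, -0.2, 0.6]
width: 0.0856
gripper_force: 0.0
t 33.45 shift [-0.002 -0.01  -0.817] turn [-0.001 -0.002  0.001] deg 0.1 line -96.1 q7 -1.51 w 0.0856
```

```bash
python3 -m jog '0 -0.012 -0.35 0 0 0; 0 0 -0.25 0 0 0; 0 0 -0.14 0 0 0; 0 0 -0.07 0 0 0; 0 0 0 0 0 0;0 0 0 0 0 0' && python3 -m jog '0 0 0 0 0 0;0 0 0 0 0 0;0 0 0 0 0 0' -1 60 && python3 -m jog '0 0 0.1 0 0 0; 0 0 0.3 0 0 0; 0 0 0.5 0 0 0; 0 0 0.4 0 0 0; 0 0 0 0 0 0'; python3 - <<'E'
from h import *
plan(.5495,.0095,.081,84.2)
E
```

```text
clock: 34.2
ee_pos: [0.529, -0.3052, 0.0613]
ee_rot: [0.999, -0.053, -0.001, -0.0]
force: [0.3, -0.6, -0.4]
width: 0.0855
gripper_force: 0.0
clock: 34.58
ee_pos: [0.5286, -0.3051, 0.0613]
ee_rot: [0.999, -0.053, -0.001, -0.0]
force: [-0.7, 0.8, 6.0]
width: 0.0627
gripper_force: 65.6
clock: 35.2
ee_pos: [0.5308, -0.3059, 0.2212]
ee_rot: [0.999, -0.054, 0.003, 0.001]
force: [-0.6, 0.4, -2.2]
width: 0.0626
gripper_force: 66.2
t 35.20 shift [ 0.156  2.628 -1.168] turn [0.002 0.003 0.004] deg 0.3 line -96.1 q7 -1.47 w 0.0626
```

```bash
python3 -m jog '0.026 0.43 0 0 0.001 0.001; 0.026 0.44 0 0 0.001 0.001; 0.026 0.44 0 0 0.001 0.001; 0.026 0.44 0 0 0 0.001;0.026 0.44 0 0 0 0;0.026 0.43 0 0 0 0; 0 0 -0.4 0 0 0; 0 0 -0.4 0 0 0; 0 0 -0.2 0 0 0; 0 0 0 0 0 0; 0 0 0 0 0 0'; python3 - <<'E'
from h import *
plan(.5490,.0095,.0793,84.2)
E
```

```text
clock: 36.58
ee_pos: [0.5473, 0.0096, 0.0968]
ee_rot: [0.999, -0.05, -0.003, -0.001]
force: [-0.1, 0.4, -1.3]
width: 0.0626
gripper_force: 66.2
t 36.58 shift [ 0.015 -0.001 -0.146] turn [-0.001 -0.004 -0.   ] deg -0.0 line -95.8 q7 -2.12 w 0.0626
```

```bash
python3 -m jog '0.015 0 -0.08 0 -0.003 0; 0 0 -0.065 0 0 0; 0 0 0 0 0 0; 0 0 0 0 0 0' && python3 -m jog '0 0 0 0 0 0;0 0 0 0 0 0;0 0 0 0 0 0' 1 && python3 -m jog '0 0 0.3 0 0 0; 0 0 0.4 0 0 0; 0 0 0.3 0 0 0; -0.05 -0.45 0 0 0 0; -0.05 -0.45 0 0 0 0; -0.05 -0.45 0 0 0 0; -0.05 -0.45 0 0 0 0; -0.05 -0.45 0 0 0 0; -0.05 -0.35 0 0 0 0; 0 0 0 0 0 0; 0 0 0 0 0 0' ; python3 - <<'E'
from h import *
plate("straight",.052,save="pics/st.png"); plan(.525,-.304,.10,84)
E
```

```text
clock: 37.08
ee_pos: [0.5491, 0.0093, 0.0793]
ee_rot: [0.999, -0.05, -0.001, -0.0]
force: [-0.2, -1.1, 5.4]
width: 0.0627
gripper_force: 67.0
clock: 37.45
ee_pos: [0.5485, 0.0095, 0.0786]
ee_rot: [0.999, -0.05, -0.002, -0.001]
force: [-0.6, 0.3, -0.1]
width: 0.0855
gripper_force: 0.0
clock: 38.83
ee_pos: [0.5127, -0.3016, 0.1985]
ee_rot: [0.999, -0.05, -0.002, -0.001]
force: [0.4, 0.3, -0.3]
width: 0.0849
gripper_force: 0.0
area mm2 2737.25
straight [ 0.539  -0.3075 -2.3345  0.7558]
straight [  0.539   -0.3075 177.6649   0.7558]
t 38.88 shift [ 0.1   -0.026 -0.822] turn [-0.001 -0.002 -0.004] deg -0.3 line -95.7 q7 -1.48 w 0.0856
```

Straight present at (.539,-.3075), yaw -2.3°.

```bash
python3 -m jog '0.22 -0.035 -0.3 0 0.001 0.021; 0 0 -0.4 0 0 0.017; 0 0 -0.3 0 0 0; 0 0 -0.1 0 0 0; 0 0 0 0 0 0; 0 0 0 0 0 0' 0.0 45; python3 -c "
from h import *
plan(.539,-.306,.0565,87.7)"
```

```text
clock: 39.62
ee_pos: [0.5404, -0.3068, 0.0685]
ee_rot: [1.0, -0.02, -0.001, 0.0]
force: [0.3, 0.2, -0.1]
width: 0.0428
gripper_force: 0.0
t 39.62 shift [-0.012  0.007 -0.1  ] turn [ 0.    -0.001  0.   ] deg 0.0 line -92.3 q7 -1.52 w 0.0428
```

```bash
python3 -m jog '-0.01 0 -0.1 0 0 0; 0 0 0 0 0 0; 0 0 0 0 0 0' && python3 -m jog '0 0 0 0 0 0;0 0 0 0 0 0;0 0 0 0 0 0' -1 45 && python3 -m jog '0 0 0.1 0 0 0; 0 0 0.3 0 0 0; 0 0 0.5 0 0 0; 0 0 0.3 0 0 0; 0 0 0 0 0 0'; python3 - <<'E'
from h import *
plan(.4725,.2505,.1,99.5)
E
```

```text
clock: 40.0
ee_pos: [0.5379, -0.3068, 0.0548]
ee_rot: [1.0, -0.021, -0.002, -0.0]
force: [1.0, -0.1, 0.3]
width: 0.043
gripper_force: 0.0
clock: 40.38
ee_pos: [0.5382, -0.3069, 0.0552]
ee_rot: [1.0, -0.02, -0.002, -0.0]
force: [-0.7, -0.8, 3.4]
width: 0.0207
gripper_force: 45.1
clock: 41.0
ee_pos: [0.5399, -0.3074, 0.2028]
ee_rot: [1.0, -0.021, 0.001, 0.001]
force: [1.3, -0.1, -0.5]
width: 0.0208
gripper_force: 44.7
t 41.00 shift [-0.561  4.649 -0.856] turn [0.001 0.001 0.132] deg 11.9 line -92.4 q7 -1.44 w 0.0208
```

```bash
python3 -m jog '-0.05 0.42 0 0 0 0.013; -0.05 0.42 0 0 0 0.013; -0.05 0.42 0 0 0 0.013; -0.05 0.42 0 0 0 0.013; -0.05 0.42 0 0 0 0.013; -0.05 0.42 0 0 0 0.013; -0.05 0.42 0 0 0 0.013; -0.05 0.42 0 0 0 0.013; -0.05 0.42 0 0 0 0.013; -0.05 0.42 0 0 0 0.008; -0.05 0.42 0 0 0 0.007; 0 0 0 0 0 0; 0 0 0 0 0 0' ; python3 - <<'E'
from h import *
cutouts("wrist",.4658,.2823,9.5,names=("straight","fork"))
cutouts("top",.4658,.2823,9.5,names=("fork",))
plan(.4717,.2508,.0165,99.5)
E
```

```text
clock: 42.62
ee_pos: [0.4712, 0.2467, 0.1979]
ee_rot: [0.997, 0.083, -0.003, 0.001]
force: [0.8, -0.6, -0.5]
width: 0.0207
gripper_force: 44.7
straight [0.4855 0.2531 6.9599 0.0254]
fork [0.4547 0.3585 9.4424 0.7816]
fork [0.4548 0.3605 8.5402 0.6193]
t 42.73 shift [-0.002  0.042 -1.514] turn [ 0.001 -0.003  0.001] deg 0.1 line -80.6 q7 -2.29 w 0.0211
```

Tray unchanged since the last look.

```bash
python3 -m jog '0 0.035 -0.4 0 -0.002 0; 0 0 -0.45 0 0 0; 0 0 -0.35 0 0 0; 0 0 -0.15 0 0 0; 0 0 0 0 0 0; 0 0 0 0 0 0'; python3 -c "
from h import *
plan(.4717,.2506,.0165,99.5)"
```

```text
clock: 43.48
ee_pos: [0.4726, 0.2515, 0.0375]
ee_rot: [0.997, 0.082, -0.0, -0.0]
force: [-0.3, -0.5, 0.1]
width: 0.0207
gripper_force: 44.7
t 43.48 shift [-0.008 -0.007 -0.175] turn [-0. -0.  0.] deg 0.0 line -80.5 q7 -2.47 w 0.0207
```

```bash
python3 -m jog '-0.008 -0.007 -0.1 0 0 0; 0 0 -0.06 0 0 0; 0 0 -0.03 0 0 0; 0 0 0 0 0 0; 0 0 0 0 0 0' ; python3 -c "
from h import *
plan(.4717,.2506,.0145,99.5)"
```

```text
clock: 44.1
ee_pos: [0.4707, 0.2508, 0.0143]
ee_rot: [0.997, 0.083, -0.001, 0.0]
force: [-2.5, -1.9, 5.9]
width: 0.0209
gripper_force: 48.4
t 44.10 shift [ 0.008 -0.002  0.002] turn [ 0.    -0.001 -0.   ] deg -0.0 line -80.5 q7 -2.49 w 0.0209
```

```bash
python3 -m jog '0.008 0 0.008 0 0 0; 0 0 0 0 0 0' && python3 -m jog '0 0 0 0 0 0;0 0 0 0 0 0' -0.27 && python3 -m jog '0 0 0.2 0 0 0; 0 0 0.5 0 0 0; 0 0 0.5 0 0 0; 0 0 0.4 0 0 0;0.1 -0.3 0 0 0 0; 0 0 0 0 0 0' 0.5;
python3 - <<'E'
from h import *
seated("straight",.4723,.2491,9.5)
seated("corner",.4651,.2965,9.5)
seated("tee",.4856,.1746,9.5,save="pics/s3.png")
cv2.imwrite("pics/s2.png",ortho(cam("wrist"),.02,.4658,.2823,.3,.22)[:,:,::-1])
plan(.5275,-.3038,.06,84)
E
```

```text
clock: 44.35
ee_pos: [0.4721, 0.2512, 0.0149]
ee_rot: [0.997, 0.083, -0.001, -0.0]
force: [1.1, -0.9, -0.6]
width: 0.0204
gripper_force: 44.7
clock: 44.6
ee_pos: [0.4719, 0.2511, 0.0148]
ee_rot: [0.997, 0.083, -0.001, -0.0]
force: [0.5, -1.0, 0.5]
width: 0.0311
gripper_force: 0.0
clock: 45.35
ee_pos: [0.4851, 0.2115, 0.2072]
ee_rot: [0.997, 0.081, -0.0, 0.001]
force: [-0.5, -0.1, 1.0]
width: 0.0642
gripper_force: 0.0
seat straight [0.4774 0.2499 9.8969 0.7109]
seat corner [0.4649 0.2968 9.5339 0.7668]
seat tee [ 0.4861  0.1742 10.5031  0.7637]
t 45.55 shift [ 0.369 -4.331 -1.222] turn [-0.    -0.001 -0.173] deg -15.6 line -80.4 q7 -2.24 w 0.0641
```

View pics/s2.png

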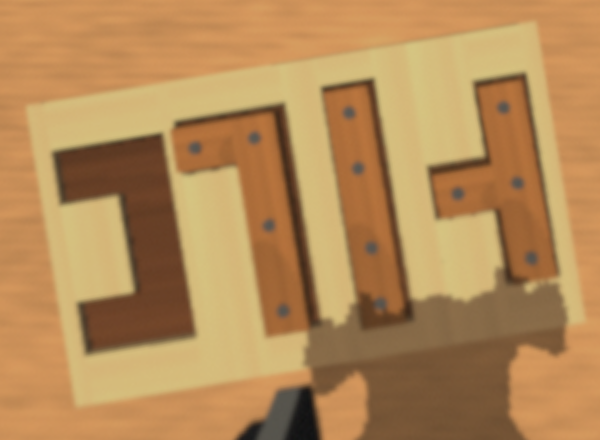

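The last picture shows tee, straight and corner all down in their cut-outs; the arm's shadow skewed the straight fit. Next is board0.

```bash
python3 -m jog '0.03 -0.42 0 0 0 -0.017; 0.03 -0.42 0 0 0 -0.017; 0.035 -0.43 0 0 0 -0.017; 0.035 -0.43 0 0 0 -0.017; 0.04 -0.43 0 0 0 -0.017; 0.04 -0.44 0 0 0 -0.017; 0.04 -0.44 0 0 0 -0.018; 0.04 -0.44 0 0 0 -0.018; 0.04 -0.44 0 0 0 -0.018; 0.04 -0.44 0 0 0 -0.018; 0 0 -0.3 0 0 0; 0 0 0 0 0 0; 0 0 0 0 0 0' 1 60; python3 - <<'E'
from h import *
c=cam("top");im=ortho(c,.052,.528,-.304,.14,.26);g=cv2.GaussianBlur(im.astype(float),(0,0),1.5)
c2=cam("wrist");im2=ortho(c2,.052,.528,-.304,.14,.26);g2=cv2.GaussianBlur(im2.astype(float),(0,0),1.5)
# light-wood span along y (mm rel. to -.304) and along x
for n,G in(("top",g),("wrist",g2)):
    m=(G[:,:,2]/(G[:,:,0]+1)>.5)&(G[:,:,0]>110)
    for xx in (.04,-.0,.06): 
        r=m[int((.13-xx)*2000)]; w=np.flatnonzero(r); print(n,xx,(70-w[[0,-1]]/2) if len(w) else None,len(w)/2)
    for yy in (.015,0,-.015): 
        r=m[:,int((.07-yy)*2000)]; w=np.flatnonzero(r); print(n,'y',yy,(130-w[[0,-1]]/2) if len(w) else None,len(w)/2)
plan(.528,-.304,.0295,84)
E
```

```text
clock: 47.18
ee_pos: [0.5293, -0.3028, 0.1715]
ee_rot: [0.999, -0.052, -0.0, -0.001]
force: [-1.1, -0.2, 0.8]
width: 0.0853
gripper_force: 0.0
top 0.04 None 0.0
top -0.0 [ 45.5 -31.5] 77.5
top 0.06 None 0.0
top y 0.015 [ 96.  -39.5] 84.0
top y 0 [ 92.  -37.5] 90.0
top y -0.015 [ 86.5 -41.5] 81.5
wrist 0.04 [ 30. -44.] 74.5
wrist -0.0 [ 34.5 -40. ] 75.0
wrist 0.06 [ 28.  -46.5] 75.0
wrist y 0.015 [103.5 -94. ] 198.0
wrist y 0 [101.5 -95.5] 197.5
wrist y -0.015 [100.5 -97.5] 198.0
t 47.27 shift [-0.013 -0.004 -1.19 ] turn [0. 0. 0.] deg 0.0 line -96.0 q7 -1.52 w 0.0855
```

```bash
python3 -m jog '0 -0.015 -0.45 0 0 0; 0 0 -0.4 0 0 0; 0 0 -0.22 0 0 0; 0 0 -0.11 0 0 0; 0 0 0 0 0 0;0 0 0 0 0 0' && python3 -m jog '0 0 0 0 0 0;0 0 0 0 0 0;0 0 0 0 0 0' -1 60 && python3 -m jog '0 0 0.1 0 0 0; 0 0 0.3 0 0 0; 0 0 0.5 0 0 0; 0 0 0.5 0 0 0;0 0 0.2 0 0 0; 0 0 0 0 0 0'; python3 - <<'E'
from h import *
plan(.5490,.0095,.113,84.2)
E
```

```text
clock: 48.02
ee_pos: [0.5295, -0.3067, 0.0309]
ee_rot: [0.999, -0.053, 0.001, 0.0]
force: [0.1, -0.5, 0.9]
width: 0.0852
gripper_force: 0.0
clock: 48.4
ee_pos: [0.529, -0.3067, 0.0309]
ee_rot: [0.999, -0.054, 0.0, 0.0]
force: [-1.1, 1.2, 6.4]
width: 0.0629
gripper_force: 65.7
clock: 49.15
ee_pos: [0.5294, -0.3068, 0.224]
ee_rot: [0.999, -0.054, 0.002, 0.001]
force: [0.1, -0.4, -2.3]
width: 0.0623
gripper_force: 66.3
t 49.15 shift [ 0.164  2.636 -0.925] turn [0.001 0.002 0.004] deg 0.3 line -96.1 q7 -1.49 w 0.0623
```

```bash
python3 -m jog '0.028 0.43 0 0 0.001 0.001; 0.028 0.44 0 0 0.001 0.001; 0.028 0.44 0 0 0 0.001; 0.028 0.44 0 0 0 0.001;0.028 0.44 0 0 0 0;0.028 0.44 0 0 0 0; 0 0 -0.4 0 0 0; 0 0 -0.3 0 0 0; 0 0 -0.05 0 0 0; 0 0 0 0 0 0; 0 0 0 0 0 0'; python3 - <<'E'
from h import *
plan(.5490,.0095,.1129,84.2)
E
```

```text
clock: 50.52
ee_pos: [0.5494, 0.0092, 0.1325]
ee_rot: [0.999, -0.051, -0.001, -0.0]
force: [1.1, -0.8, -1.0]
width: 0.0626
gripper_force: 66.3
t 50.52 shift [-0.003  0.002 -0.163] turn [-0.    -0.001 -0.   ] deg -0.0 line -95.8 q7 -2.12 w 0.0626
```

```bash
python3 -m jog '0 0 -0.1 0 0 0; 0 0 -0.062 0 0 0; 0 0 0 0 0 0; 0 0 0 0 0 0' && python3 -m jog '0 0 0 0 0 0;0 0 0 0 0 0;0 0 0 0 0 0' 1 && python3 -m jog '0 0 0.3 0 0 0; 0 0 0.4 0 0 0; -0.05 -0.45 0 0 0 0; -0.05 -0.45 0 0 0 0; -0.05 -0.45 0 0 0 0; -0.05 -0.45 0 0 0 0; -0.05 -0.45 0 0 0 0; -0.05 -0.35 0 0 0 0; 0 0 0 0 0 0; 0 0 0 0 0 0' ; python3 - <<'E'
from h import *
plate("fork",.020,save="pics/fk.png"); plan(.525,-.304,.10,84)
E
```

```text
clock: 51.02
ee_pos: [0.5485, 0.009, 0.1129]
ee_rot: [0.999, -0.05, -0.002, 0.0]
force: [-2.8, -0.5, 8.8]
width: 0.0625
gripper_force: 67.5
clock: 51.4
ee_pos: [0.5484, 0.0093, 0.1116]
ee_rot: [0.999, -0.05, -0.002, -0.0]
force: [0.4, -0.2, -1.0]
width: 0.0857
gripper_force: 0.0
clock: 52.65
ee_pos: [0.5125, -0.3019, 0.1956]
ee_rot: [0.999, -0.05, -0.002, -0.001]
force: [0.4, 0.0, 0.5]
width: 0.0852
gripper_force: 0.0
area mm2 3267.75
fork [ 0.5391 -0.3252 -5.1544  0.7716]
fork [  0.5389  -0.3241 175.0682   0.3802]
t 52.70 shift [ 0.102 -0.024 -0.798] turn [-0.001 -0.003 -0.004] deg -0.3 line -95.7 q7 -1.51 w 0.0850
```

Fork is present at (.539,-.325), yaw -5.2°, legs to +y.

```bash
python3 -m jog '0.22 -0.18 -0.35 0 0.002 0.007; 0 0 -0.45 0 0 0; 0 0 -0.4 0 0 0; 0 0 -0.14 0 0 0; 0 0 0 0 0 0; 0 0 0 0 0 0' 0.0 45; python3 -c "
from h import *
plan(.5391,-.3237,.024,84.9)"
```

```text
clock: 53.45
ee_pos: [0.5406, -0.3246, 0.0372]
ee_rot: [0.999, -0.045, -0.002, 0.001]
force: [-0.0, 0.8, -0.2]
width: 0.0426
gripper_force: 0.0
t 53.45 shift [-0.012  0.007 -0.11 ] turn [ 0.001 -0.003  0.   ] deg 0.0 line -95.1 q7 -1.58 w 0.0426
```

```bash
python3 -m jog '-0.01 0.004 -0.105 0 -0.002 0; 0 0 0 0 0 0; 0 0 0 0 0 0' && python3 -m jog '0 0 0 0 0 0;0 0 0 0 0 0;0 0 0 0 0 0' -1 45 && python3 -m jog '0 0 0.1 0 0 0; 0 0 0.3 0 0 0; 0 0 0.5 0 0 0; 0 0 0.5 0 0 0; 0 0 0.1 0 0 0; 0 0 0 0 0 0'; python3 - <<'E'
from h import *
plan(.4545,.3598,.1,99.5)
E
```

```text
clock: 53.82
ee_pos: [0.5376, -0.324, 0.0227]
ee_rot: [0.999, -0.045, -0.002, 0.0]
force: [-0.2, -0.3, 0.1]
width: 0.0428
gripper_force: 0.0
clock: 54.2
ee_pos: [0.538, -0.324, 0.0229]
ee_rot: [0.999, -0.045, -0.002, 0.0]
force: [-0.6, 0.4, 3.3]
width: 0.0206
gripper_force: 45.4
clock: 54.95
ee_pos: [0.5375, -0.324, 0.2033]
ee_rot: [0.999, -0.045, -0.002, 0.0]
force: [0.3, -0.6, -1.2]
width: 0.0208
gripper_force: 44.9
t 54.95 shift [-0.692  5.699 -0.86 ] turn [ 0.    -0.002  0.163] deg 14.6 line -95.1 q7 -1.48 w 0.0208
```

```bash
python3 -m jog '-0.05 0.44 0 0 0 0.013; -0.05 0.44 0 0 0 0.013; -0.05 0.44 0 0 0 0.013; -0.05 0.44 0 0 0 0.013; -0.05 0.44 0 0 0 0.013; -0.05 0.44 0 0 0 0.013; -0.05 0.44 0 0 0 0.013; -0.05 0.44 0 0 0 0.013; -0.05 0.44 0 0 0 0.013; -0.05 0.44 0 0 0 0.013; -0.07 0.44 0 0 0 0.013; -0.07 0.44 0 0 0 0.013; -0.05 0.36 0 0 0 0.007; 0 0 0 0 0 0; 0 0 0 0 0 0' ; python3 - <<'E'
from h import *
seated("straight",.4723,.2491,9.5)
seated("tee",.4856,.1746,9.5)
plan(.4534,.3598,.0165,99.5)
E
```

```text
clock: 56.82
ee_pos: [0.4541, 0.3513, 0.2005]
ee_rot: [0.997, 0.083, -0.004, 0.002]
force: [0.5, 0.0, -0.9]
width: 0.0209
gripper_force: 44.9
seat straight [0.473  0.2504 9.6373 0.7747]
seat tee [ 0.4856  0.175  10.503   0.7808]
t 56.92 shift [-0.013  0.076 -1.54 ] turn [ 0.002 -0.004  0.001] deg 0.1 line -80.6 q7 -2.48 w 0.0211
```

Tray unchanged, and straight reads in place. I'll place the fork.

```bash
python3 -m jog '-0.012 0.075 -0.4 0.001 -0.003 0; 0 0 -0.45 0 0 0; 0 0 -0.35 0 0 0; 0 0 -0.15 0 0 0; 0 0 0 0 0 0; 0 0 0 0 0 0'; python3 -c "
from h import *
plan(.4534,.3598,.0165,99.5)"
```

```text
clock: 57.68
ee_pos: [0.4544, 0.3626, 0.0421]
ee_rot: [0.997, 0.083, 0.001, -0.001]
force: [-0.8, 0.4, -0.9]
width: 0.021
gripper_force: 44.9
t 57.67 shift [-0.009 -0.024 -0.213] turn [-0.002  0.002 -0.   ] deg -0.0 line -80.5 q7 -2.63 w 0.0210
```

```bash
python3 -m jog '-0.009 -0.024 -0.1 -0.001 0.001 0; 0 0 -0.08 0 0 0; 0 0 -0.035 0 0 0; 0 0 0 0 0 0; 0 0 0 0 0 0' ; python3 -c "
from h import *
plan(.4534,.3598,.0155,99.5)"
```

```text
clock: 58.3
ee_pos: [0.4523, 0.3592, 0.0146]
ee_rot: [0.997, 0.083, -0.001, 0.0]
force: [0.7, 0.2, -0.8]
width: 0.0206
gripper_force: 44.9
t 58.30 shift [0.009 0.005 0.008] turn [ 0.    -0.001 -0.   ] deg -0.0 line -80.5 q7 -2.65 w 0.0206
```

```bash
python3 -m jog '0.008 0.005 0 0 0 0; 0 0 0 0 0 0' && python3 -m jog '0 0 0 0 0 0;0 0 0 0 0 0' -0.27 && python3 -m jog '0 0 0.2 0 0 0; 0 0 0.5 0 0 0; 0 0 0.5 0 0 0; 0 0 0.45 0 0 0;0.05 -0.4 0 0 0 0;0 -0.4 0 0 0 0; 0 0 0 0 0 0; 0 0 0 0 0 0' 0.5;
python3 - <<'E'
from h import *
seated("fork",.4545,.3598,9.5)
seated("corner",.4651,.2965,9.5)
plan(.4396,-.12,.12,90)
E
```

```text
clock: 58.55
ee_pos: [0.4534, 0.3598, 0.0147]
ee_rot: [0.997, 0.083, -0.001, 0.0]
force: [0.7, 1.0, 0.1]
width: 0.0208
gripper_force: 44.9
clock: 58.8
ee_pos: [0.4533, 0.3597, 0.0147]
ee_rot: [0.997, 0.083, -0.001, 0.0]
force: [-0.6, -0.1, -0.8]
width: 0.0311
gripper_force: 0.0
clock: 59.8
ee_pos: [0.4594, 0.2643, 0.213]
ee_rot: [0.997, 0.083, -0.0, -0.0]
force: [-0.2, 0.0, 0.4]
width: 0.0641
gripper_force: 0.0
seat fork [0.455  0.358  9.5941 0.7885]
seat corner [0.4647 0.2967 9.6369 0.7708]
t 59.90 shift [-0.162 -3.21  -0.774] turn [-0.    -0.001 -0.107] deg -9.6 line -80.4 q7 -2.35 w 0.0640
```

Fork reads within 1 mm of its cut-out. Now the weight.

```bash
python3 -m jog '-0.02 -0.4 0 0 0 -0.014; -0.02 -0.4 0 0 0 -0.014; -0.02 -0.4 0 0 0 -0.014; -0.02 -0.4 0 0 0 -0.014; -0.02 -0.4 0 0 0 -0.014; -0.02 -0.4 0 0 0 -0.014; -0.02 -0.4 0 0 0 -0.014; -0.02 -0.41 0 0 0 -0.01; 0 0 -0.4 0 0 0; 0 0 -0.4 0 0 0; 0 0 -0.4 0 0 0; 0 0 0 0 0 0; 0 0 0 0 0 0' 0.6 80; python3 -c "
from h import *
plan(.4396,-.12,.0265,90)"
```

```text
clock: 61.52
ee_pos: [0.4413, -0.1208, 0.0697]
ee_rot: [1.0, -0.001, 0.0, 0.0]
force: [-0.1, 0.2, -0.7]
width: 0.0683
gripper_force: 0.0
t 61.52 shift [-0.015  0.006 -0.36 ] turn [0.    0.    0.001] deg 0.1 line -90.1 q7 -1.93 w 0.0683
```

```bash
python3 -m jog '-0.013 0.006 -0.2 0 0 0; 0 0 -0.16 0 0 0; 0 0 0 0 0 0; 0 0 0 0 0 0' && python3 -m jog '0 0 0 0 0 0;0 0 0 0 0 0;0 0 0 0 0 0;0 0 0 0 0 0' -1 80 && python3 -m jog '0 0 0.2 0 0 0; 0 0 0.5 0 0 0; 0 0 0.5 0 0 0; 0 0 0.4 0 0 0; 0 0 0 0 0 0'; python3 -c "
from h import *
plan(.5485,.0095,.1625,84.2)"
```

```text
clock: 62.02
ee_pos: [0.4398, -0.121, 0.0271]
ee_rot: [1.0, -0.002, 0.001, 0.001]
force: [0.4, 0.1, -0.6]
width: 0.0679
gripper_force: 0.0
clock: 62.52
ee_pos: [0.4387, -0.1205, 0.0257]
ee_rot: [1.0, -0.001, -0.0, 0.0]
force: [-0.2, 0.5, 5.7]
width: 0.0127
gripper_force: 78.2
clock: 63.15
ee_pos: [0.4401, -0.1215, 0.2197]
ee_rot: [1.0, -0.002, 0.002, 0.001]
force: [1.0, 0.0, -6.9]
width: 0.0126
gripper_force: 79.7
t 63.15 shift [ 0.903  1.091 -0.477] turn [ 0.002  0.003 -0.062] deg -5.6 line -90.2 q7 -1.74 w 0.0126
```

```bash
python3 -m jog '0.3 0.36 0 0 0 -0.02; 0.3 0.36 0 0 0.001 -0.02; 0.3 0.37 0 0 0 -0.02; 0 0 -0.2 0 0 0; 0 0 -0.2 0 0 0; 0 0 0 0 0 0; 0 0 0 0 0 0';  python3 -c "
from h import *
plan(.5485,.0095,.160,84.2)"
```

```text
clock: 64.03
ee_pos: [0.546, 0.0099, 0.1687]
ee_rot: [0.999, -0.049, -0.002, 0.0]
force: [-0.2, -0.1, -5.8]
width: 0.0122
gripper_force: 79.9
t 64.03 shift [ 0.02  -0.003 -0.073] turn [ 0.    -0.003 -0.002] deg -0.2 line -95.6 q7 -2.13 w 0.0122
```

```bash
python3 -m jog '0.02 0 -0.04 0 -0.002 0; 0 0 -0.03 0 0 0; 0 0 0 0 0 0; 0 0 0 0 0 0';  python3 -c "
from h import *
plan(.5485,.0095,.160,84.2)"
```

```text
clock: 64.53
ee_pos: [0.549, 0.0099, 0.1613]
ee_rot: [0.999, -0.049, 0.0, 0.0]
force: [-0.6, 0.3, -6.5]
width: 0.0122
gripper_force: 80.0
t 64.53 shift [-0.004 -0.004 -0.011] turn [ 0.     0.    -0.002] deg -0.2 line -95.6 q7 -2.14 w 0.0122
```

```bash
python3 -m jog '0 0 -0.014 0 0 0; 0 0 0 0 0 0; 0 0 0 0 0 0' && python3 -m jog '0 0 0 0 0 0;0 0 0 0 0 0;0 0 0 0 0 0' 0.3 && python3 -m jog '0 0 0.2 0 0 0; 0 0 0.4 0 0 0; 0 0 0.4 0 0 0; -0.1 -0.45 0 0 0 0; -0.1 -0.45 0 0 0 0; -0.1 -0.45 0 0 0 0; -0.1 -0.45 0 0 0 0; 0 0 0 0 0 0; 0 0 0 0 0 0'; python3 - <<'E'
from h import *
o,im,m=cutouts("top",.4658,.2823,9.5,names=())
for n,x,y in (("fork",.4545,.3598),("corner",.4651,.2980),("straight",.4725,.2505),("tee",.4856,.1755)): seated(n,x,y,9.5,"top")
c=cam("top");im=ortho(c,.148,.549,.0095,.14,.26);g=cv2.GaussianBlur(im.astype(float),(0,0),1.5)
m=((g[:,:,0]<100)&(abs(g[:,:,0]-g[:,:,2])<40)).astype(np.uint8)
n,l,st,ce=cv2.connectedComponentsWithStats(m);k=1+np.argmax(st[1:,4]);r=cv2.minAreaRect(np.argwhere(l==k)[:,::-1].astype(np.float32))
print("weight",r,ow([r[0]],.549,.0095,.14,.26))
im=ortho(c,.134,.549,.0095,.14,.26);g=cv2.GaussianBlur(im.astype(float),(0,0),1.5);q=g[:,:,2]/(g[:,:,0]+1)
for xx in (.085,-.085):
    w=np.flatnonzero((q>.52)[int((.13-xx)*2000)]);print(xx,70-w[[0,-1]]/2 if len(w) else None)
for yy in (.02,-.02):
    w=np.flatnonzero((q>.52)[:,int((.07-yy)*2000)]);print('y',yy,130-w[[0,-1]]/2 if len(w) else None)
E
```

```text
clock: 64.9
ee_pos: [0.5492, 0.0101, 0.1598]
ee_rot: [0.999, -0.049, 0.001, 0.0]
force: [-0.5, -0.4, -0.2]
width: 0.0123
gripper_force: 80.7
clock: 65.28
ee_pos: [0.5492, 0.01, 0.1596]
ee_rot: [0.999, -0.049, 0.0, 0.0]
force: [-0.5, 0.4, -0.6]
width: 0.0552
gripper_force: 0.0
clock: 66.4
ee_pos: [0.501, -0.2055, 0.2795]
ee_rot: [0.999, -0.049, 0.0, -0.0]
force: [-0.4, 1.4, -1.1]
width: 0.0559
gripper_force: 0.0
seat fork [0.456  0.3628 9.4433 0.7828]
seat corner [0.4658 0.3017 9.5935 0.786 ]
seat straight [0.4742 0.2543 9.09   0.7657]
seat tee [ 0.487   0.1782 10.2867  0.7615]
weight ((136.65586853027344, 264.52740478515625), (98.45935821533203, 243.42959594726562), 5.572197437286377) [[0.5467363  0.01117207]]
0.085 [ 29.5 -38. ]
-0.085 [ 38. -23.]
y 0.02 [ 91.5 -97. ]
y -0.02 [  86.5 -129.5]
```

All readings are in place: every plate is within about 2 mm of its cut-out, and the pile and weight are centred. Handing in.

```bash
python3 -c "
from plant import env
print(env.close_job())"
```

```text
the job is handed in; nothing more can be done
None
```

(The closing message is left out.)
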